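# Gauge the depth of a microscope viewing tube

## Task

The viewing head taken off the microscope stands in its service fixture with the keeper bar swung open: swing the keeper bar fully shut, past its detent. Then take the depth gauge from its rest, push it pin first down the slanting viewing tube until its collar stops on the tube's rim, and draw it right out again; the pin stays where the tube's floor has pushed it, so touch nothing with it afterwards. Finish still holding the gauge in the gripper, level and in the clear at least 15 cm above the worktop, so that the pin can be read, and leave the head in the fixture and the eyepiece, dust cap and objective case where they stand.

Things in the scene. Friction and masses are not known exactly. Their poses are not given: they have to be found in the camera images.
- keeper_bar (a joint): Angle of the keeper bar about its upright hinge (rad): 0 = shut against its stop, 0.5 to 0.95 at the start, 1.5 at most. Seen from above it closes anticlockwise, its free end swinging away from the robot. It moves freely, but over the last 0.13 rad a sprung ball resists with about 3 N at the knob, and past about 0.05 rad snaps it home and keeps it there.
- keeper_knob (a point): Centre of the black upright knob on the free end of the steel keeper bar (bar 122 x 12 x 10 mm, top 27 mm above the worktop): the knob is a post 14 mm in diameter, from 33 to 73 mm above the worktop (this point is 53 mm above it), 107 mm from the hinge axis. It can be gripped from above or pushed.
- keeper_hinge (a point): Point on the upright hinge axis of the keeper bar, 17 mm above the worktop. The axes at this point turn with the bar: the bar runs along its -y.
- fixture: Service fixture, fixed: aluminium plate 148 x 146 x 12 mm with a dark steel nest 29 mm high; origin on the worktop under the centre of the head's round foot; the nest is open and the keeper bar lies to its -x side (front). The hinge is at its +y side; the shut knob at its -y side, at (-36, -52) mm.
- view_head: Monocular microscope viewing head (white housing about 100 mm high, black slanting tube), loose in the nest of the fixture with about 1 mm of play, 0.6 kg; origin at the centre of the underside of its round foot, z up.
- view_tube: Black viewing tube of that head, rising at 30 degrees from level, outside diameter 30, bore 24 mm, closed by a floor 56 mm below the rim. Origin at the centre of the open rim, about 118 mm above the worktop; z along the bore outwards, x square to it, slanting up. From 42 mm below the rim the white housing surrounds the tube, reaching 19 mm above its axis.
- gauge: Depth gauge, 0.12 kg, lying level on its rest, axis 46 mm above the worktop. Origin on the axis at the collar's front (stop) face; x along it to the pin's tip, z up. Ahead: steel plug, diameter 21, 42 mm long, the last 8 mm tapering to 13; then the sliding pin, diameter 8, tip at x = 68 mm when fully out. Behind: collar, diameter 34, 7 mm thick; then the handle to x = -105 mm.
- gauge_grip (a point): Middle of the gauge's aluminium handle, on the axis 50 mm behind the collar's front face (near the centre of mass, x = -22 mm): the handle is 16 mm wide (y) and 18 mm high (z), with two flat sides, to be gripped across y.
- feeler (a joint): How far the gauge's pin has been pushed in (m): 0 = fully out, 0 to 0.003 at the start, 0.020 at most; a friction of 2 N holds it wherever it is pushed. With the collar stopped on the tube's rim it reads about 0.012.
- gauge_rest: Rest of the gauge, fixed: dark base plate 186 x 58 x 8 mm with two grey saddles, 10 mm thick, 45 mm high and 45 mm across, at x = 24 mm (under the plug) and x = -97 mm (under the handle's end). Origin on the worktop under the gauge's collar face, x towards the gauge's tip. Between the saddles the handle is free for the fingers.
- eyepiece: Black eyepiece, 34 mm in diameter, 46 mm high, standing loose to the right at the front; origin under its centre. Bystander.
- dust_cap: Black moulded dust cap, 38 mm in diameter, 14 mm high, loose, to the right at the front; origin under its centre. Bystander.
- objective_case: White pot with a black cap, 37 mm in diameter, 58 mm high, loose, behind the fixture; origin under its centre. Bystander.
There are look-alikes about, which are no part of the job. What is shaped like the gauge but black is not meant.

How it is judged (in metres and radians):
On the way, in this order (a step that is already met when the one before it is completed fails the run):
1. the keeper bar is shut, past its detent (value of joint keeper_bar below 0.035 rad), for 0.2 s.
2. the gauge stands in the viewing tube with its collar stopped on the rim (z of gauge in the frame of view_tube below 0.002 m and distance between gauge and view_tube below 0.004 m and angle between the x axis of gauge and the z axis of view_tube, either way round below 0.08 rad and value of joint feeler above 0.01 m and value of joint keeper_bar below 0.035 rad), for 0.1 s.
At the end, for the whole second after the job is handed in: Gauge still gripped, at rest, level within 8.5 degrees, collar over 15 cm above the worktop and 8 cm from the rim, touching neither head nor rest; pin still 10 to 14 mm in; keeper bar shut (under 0.035 rad); head upright within 8 mm of the fixture's centre (value of joint keeper_bar below 0.035 rad and value of joint feeler between 0.01 and 0.014 m and angle between gauge's own x axis and vertical between 1.42 and 1.72 rad and height (world z) of gauge above 0.15 m and distance between gauge and view_tube above 0.08 m and contact force between gauge and the fingers above 1 N and contact force between gauge and view_head below 0.2 N and contact force between gauge and gauge_rest below 0.2 N and linear speed of gauge below 0.03 m/s and horizontal distance between view_head and fixture below 0.008 m and angle between view_head's own z axis and vertical below 0.08 rad); the arm keeps its last pose, push and grip.
It fails at once if the eyepiece is moved more than 3 cm (distance of eyepiece from where it was at the start of the episode above 0.03 m).
It fails at once if the dust cap is moved more than 3 cm (distance of dust_cap from where it was at the start of the episode above 0.03 m).
It fails at once if the objective case is moved more than 3 cm (distance of objective_case from where it was at the start of the episode above 0.03 m).
It fails at once if the head is wrenched out of its nest (horizontal distance between view_head and fixture above 0.015 m or angle between view_head's own z axis and vertical above 0.2 rad).
It also fails if it takes over 69 s, if anything falls off the work surface, if the arm or the gripper's body presses on something with over 40 N, if the wrist force passes 120 N, or if a joint passes its speed limit or range.

## Robot

A 7-joint arm with a two-finger parallel gripper is mounted at the origin on a cart in front of the work surface, level with it; the furniture and walls round the work are solid. World frame = base frame: x ahead of the robot, y to its left, z up, the work surface at z = 0. Lengths are in mm, angles in rad, forces in N, time in s.
With the tool pointing down it reaches from about 400 to 900 mm from the base axis. Payload 5.5 kg.
Tool frame: the origin (TCP) lies at the very end of the fingers, on their centre line; the grasp point (between the pads) lies 19 mm behind it (grip_point_offset is the z of the grasp point in the tool frame, in mm); z points along the fingers, y is the direction in which the jaws open and shut (so a half turn about z gives the same grasp; the last joint's range is limited). The gripper opens to 92 mm and grips with 3 to 60 N. Pads are 19 mm wide; open, the fingers measure 130 mm over their backs; the gripper's body (75 mm by 190 mm) begins 47 mm behind the grasp point.
Start: joints at [-1.021, 0.501, -0.427, 1.55, 0.221, 1.138, -0.21], TCP at [183.836, 623.462, 196.629] pointing down, gripper open.
Joint ranges: [-2.88, 2.88], [-0.31, 2.03], [-1.54, 1.56], [0.2, 2.42], [-1.41, 4.55], [0.19, 2.02], [-2.57, 2.57]. Speed limits (rad/s): [2.57, 2.57, 3.14, 3.14, 3.14, 3.14, 3.14].

## Interface

Orientations are given as a 3x3 rotation matrix whose columns are the frame's x, y, z axes.
In Python, from rig import read_state, snapshot, get_calibration, hand_in, find_in, cut_out, grip_point_offset gives the robot as it stands.
- The arm moves only by the shell command python3 -m handwheel 'ROWS' [FORCE]. ROWS is JSON, a list of rows, each a list of 5 numbers: the shift along the world's x, y, z in units of 50 mm (1.0 is 50 mm), then the turn about the world's z in rad, then the opening, from -1 (shut) to 1 (fully open). A call has exactly 8 rows; each row is the pose to reach, as a shift and turn from the pose measured when the call began; what a row does not reach only later rows make up. A row lasts 1/8 s, in which the tool goes at most 62.5 mm and 10.7 degrees, less where a joint would pass 70% of its speed; a pose out of reach is approached as far as the arm can. A call with a gripper value outside its range is refused whole. The fingers move at their own pace and stop on an object; FORCE is the grip in N (left out, the last holds). Time passes only in rows, so rows that repeat a pose let the fingers close, or fill a call up. It gives the time, the measured TCP pose, the force and the opening at its end, in the units of the state.
- read_state(): the state, without advancing time (a new reading comes with each control period).
- snapshot(name): name is "side" or "top" or "wrist"; returns (picture, depth): 420x560x3 uint8, blue, green, red; 420x560 float32, mm along the optical axis (not along the pixel's ray), 0 where there is no reading.
- get_calibration(name): a dict with "mtx" (3x3 intrinsics, pixels), "k1" (the pictures are not rectified: a ray, as slopes to the right and down, at radius r is drawn at 1 + k1 r^2 times it, then the intrinsics apply), "extrinsics" (4x4, takes a point from camera to world coordinates). Camera axes: x right, y down, z forward; pixel columns grow to the right and rows downward; lengths in mm; the calibration is good to about 2 mm. A picture is of the moment at which its call begins: read the wrist's pose just before it. get_calibration takes no time and is no camera call; for the wrist camera it gives the pose at the moment of the call.
- hand_in(): hands the job in, once; it reports no verdict.
Trained networks look in the newest picture that a camera, given by its name, has taken for a name from the list of things; names that differ only in an ending like _2 or _b are one class to them, and where a whole thing is asked for, a point or a joint stands for the part that bears it (a point fixed in the world has none). Each returns a list of dicts, best first, with "score" (0 to 1); they miss things now and then, are a little off and sometimes report something else, mostly with a low value. They report only what shows in the picture. A call takes as long as a camera call. They do not tell look-alikes from the thing itself.
- find_in(camera, label): "rect" ([centre column, centre row, width, height] in pixels, round what is visible of it).
- cut_out(camera, label): "region" (420x560 bool, what is visible of it) and "rect" ([centre column, centre row, width, height] in pixels, round what is visible of it).
The state is a dict: "clock": time; "joint_positions": joint angles; "joint_velocities": joint speeds; "joint_efforts": joint torques, N m; "eef_pos": TCP position; "ee_rot": TCP orientation; "force": force on the tool from outside, world axes, zero at the start; "ft_torque": the same for the moment, N m; "grip_width": opening from 0.0 (shut) to 1.0 (fully open).
Only numpy, scipy, OpenCV 4.12 (cv2) and the standard library are available. Lean on these libraries where they do the work, as an engineer would, in place of code of your own. Each camera call takes 0.05 s, during which the arm holds its last target. There are 200 camera calls.

## Working session

There is one attempt and no reset: what is moved stays moved. The work goes in short steps, Python scripts to look and compute and a shell command to move; the robot and the scene stay as the last step left them, time stands still between calls to the robot, and variables do not carry over. Pictures are saved under pics/ and viewed, about 8 in all and at most 12, crops included, and the job is handed in when it is done.

```bash
mkdir -p pics; ls; cat > h.py <<'E'
import numpy as np, cv2
from rig import *
def shot(c):
    K=get_calibration(c); p,d=snapshot(c); return p,d,K
def pts(K,d,mask):
    v,u=np.nonzero(mask&(d>0)); z=d[v,u]; M=K["mtx"]
    return ray(K,u,v,z)
def ray(K,u,v,z):
    M=K["mtx"]; x=(np.asarray(u,float)-M[0,2])/M[0,0]; y=(np.asarray(v,float)-M[1,2])/M[1,1]
    a,b=x.copy(),y.copy()
    for _ in range(15):
        s=1+K["k1"]*(a*a+b*b); a,b=x/s,y/s
    P=np.stack([a*z,b*z,z],-1); E=np.array(K["extrinsics"]); return P@E[:3,:3].T+E[:3,3]
def proj(K,P):
    E=np.linalg.inv(np.array(K["extrinsics"])); Q=np.atleast_2d(P)@E[:3,:3].T+E[:3,3]
    a=Q[:,:2]/Q[:,2:]; s=1+K["k1"]*(a**2).sum(1,keepdims=True); a=a*s; M=K["mtx"]
    return np.stack([a[:,0]*M[0,0]+M[0,2],a[:,1]*M[1,1]+M[1,2]],-1)
E
python3 - <<'E'
from h import *
s=read_state(); print(s["eef_pos"],np.round(s["ee_rot"],3).tolist(),s["grip_width"],grip_point_offset, s["clock"])
for c in("top","side"):
    p,d,K=shot(c); cv2.imwrite(f"pics/{c}0.png",p); np.savez(f"pics/{c}0.npz",p=p,d=d)
    for l in("keeper_knob","fixture","view_head","view_tube","gauge","gauge_rest","gauge_grip","eyepiece","dust_cap","objective_case"):
        for r in cut_out(c,l)[:3]:
            P=pts(K,d,r["region"])
            print(c,l,round(r["score"],2),np.round(r["rect"]).tolist(), np.round(np.median(P,0)).tolist() if len(P) else None, np.round(np.percentile(P,98,axis=0)-np.percentile(P,2,axis=0)).tolist() if len(P) else "")
E
```

```text
pics
[183.70605408 622.73158696 195.59400162] [[-0.959, 0.283, -0.001], [0.283, 0.959, -0.002], [0.0, -0.002, -1.0]] 0.9946579982358988 -18.8 0.0
top keeper_knob 0.64 [327.0, 237.0, 22.0, 30.0] [547.0, -107.0, 28.0] [74.0, 61.0, 62.0]
top fixture 0.87 [332.0, 218.0, 52.0, 65.0] [600.0, -123.0, 13.0] [172.0, 142.0, 29.0]
top view_head 0.93 [327.0, 207.0, 37.0, 32.0] [623.0, -102.0, 99.0] [74.0, 103.0, 88.0]
top gauge 0.82 [237.0, 277.0, 46.0, 36.0] [436.0, 138.0, 55.0] [89.0, 121.0, 16.0]
top gauge 0.71 [141.0, 184.0, 20.0, 50.0] [703.0, 454.0, 22.0] [149.0, 68.0, 33.0]
top gauge_rest 0.62 [237.0, 279.0, 58.0, 52.0] [420.0, 160.0, 8.0] [129.0, 156.0, 56.0]
top gauge_grip 0.64 [140.0, 186.0, 19.0, 46.0] [691.0, 447.0, 24.0] [129.0, 59.0, 22.0]
top gauge_grip 0.62 [237.0, 278.0, 46.0, 37.0] [434.0, 139.0, 54.0] [85.0, 118.0, 51.0]
top eyepiece 0.57 [397.0, 288.0, 12.0, 11.0] [403.0, -316.0, 45.0] [32.0, 32.0, 19.0]
top dust_cap 0.55 [410.0, 270.0, 14.0, 13.0] [452.0, -363.0, 14.0] [36.0, 35.0, 21.0]
top objective_case 0.5 [271.0, 154.0, 7.0, 20.0] [779.0, 56.0, 58.0] [34.0, 25.0, 44.0]

[... 440 characters left out ...]
side gauge 0.51 [225.0, 174.0, 16.0, 10.0] [675.0, 437.0, 25.0] [84.0, 43.0, 32.0]
side gauge_rest 0.69 [217.0, 236.0, 56.0, 17.0] [417.0, 154.0, 9.0] [119.0, 149.0, 37.0]
side gauge_rest 0.25 [314.0, 201.0, 16.0, 19.0] [772.0, 49.0, 38.0] [59.0, 32.0, 60.0]
side gauge_grip 0.89 [219.0, 226.0, 43.0, 12.0] [426.0, 144.0, 53.0] [87.0, 113.0, 23.0]
side gauge_grip 0.41 [224.0, 175.0, 15.0, 15.0] [675.0, 437.0, 25.0] [87.0, 51.0, 35.0]
side eyepiece 0.77 [317.0, 320.0, 12.0, 22.0] [396.0, -322.0, 44.0] [33.0, 31.0, 47.0]
side dust_cap 0.58 [342.0, 327.0, 18.0, 13.0] [443.0, -372.0, 14.0] [32.0, 31.0, 17.0]
side objective_case 0.51 [312.0, 200.0, 14.0, 17.0] [772.0, 50.0, 40.0] [37.0, 62.0, 60.0]
```

```bash
python3 - <<'E'
import cv2,numpy as np
a=cv2.imread("pics/top0.png")[140:310,190:430]; b=cv2.imread("pics/side0.png")[140:340,180:360]
a=cv2.resize(a,(400,283),interpolation=cv2.INTER_CUBIC) if 0 else cv2.resize(a,(800,567),interpolation=cv2.INTER_CUBIC)
cv2.imwrite("pics/v1.png",a); cv2.imwrite("pics/v2.png",cv2.resize(b,(540,600),interpolation=cv2.INTER_CUBIC))
E
```

```text
(no output)
```

View pics/v1.png

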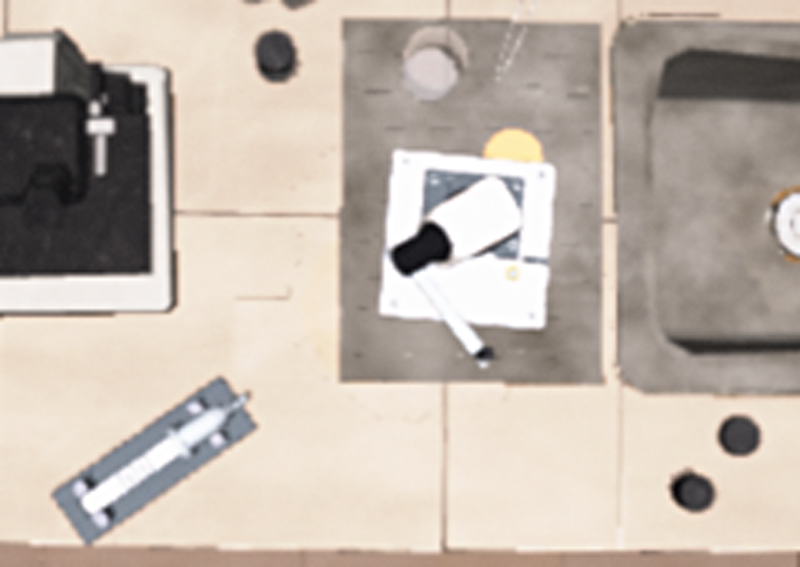

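View pics/v2.png

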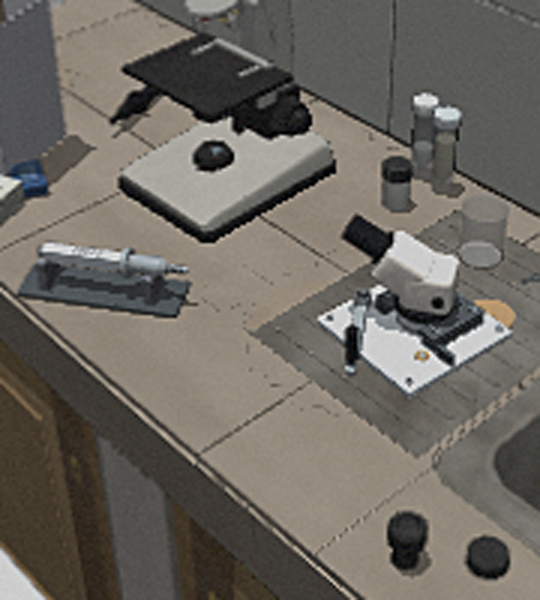

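```bash
python3 -m handwheel '[[0.4,-0.9,0.4,0,0],[0.9,-2,0.8,0,0],[1.4,-3.1,1.2,0.05,0],[1.9,-4.2,1.6,0.1,0],[2.4,-5.3,2,0.15,0],[2.9,-6.4,2,0.2,0],[3.4,-7.5,2,0.2,0],[3.9,-8.4,2,0.2,0]]' 10; python3 - <<'E'
from h import *
s=read_state(); print(s["eef_pos"])
p,d,K=shot("wrist"); cv2.imwrite("pics/w1.png",p); np.savez("pics/w1.npz",p=p,d=d,**{k:np.array(v) for k,v in K.items()})
E=np.array(K["extrinsics"]); print(np.round(E,2).tolist())
for l in("gauge","gauge_rest","view_tube"):
    for r in cut_out("wrist",l)[:2]:
        P=pts(K,d,r["region"]); print(l,round(r["score"],2),np.round(r["rect"]).tolist(),np.round(np.median(P,0)).tolist())
# head from fixed cams
for c in("top","side"):
    z=np.load(f"pics/{c}0.npz"); K=get_calibration(c); A=pts(K,z["d"],np.ones((420,560),bool))
    g=A.reshape(-1,3); m=(abs(g[:,0]-600)<130)&(abs(g[:,1]+110)<130)&(g[:,2]>103)
    q=g[m]; print(c,m.sum(),np.round(q[np.argsort(q[:,0])][::max(1,len(q)//14)]).tolist())
E
```

```text
clock: 2.1
eef_pos: [379.6, 201.0, 297.2]
ee_rot: [[-0.996, 0.088, 0.001], [0.088, 0.996, 0.0], [-0.001, 0.0, -1.0]]
force: [1.0, 0.7, 0.1]
grip_width: 0.502
[379.57192395 201.04481173 297.20039964]
[[0.09, 0.95, 0.3, 297.85], [1.0, -0.08, -0.03, 207.5], [-0.0, 0.3, -0.95, 485.11], [0.0, 0.0, 0.0, 1.0]]
gauge 0.74 [243.0, 210.0, 84.0, 71.0] [427.0, 150.0, 55.0]
gauge 0.65 [206.0, 244.0, 14.0, 10.0] [474.0, 85.0, 49.0]
gauge_rest 0.9 [251.0, 196.0, 107.0, 101.0] [404.0, 171.0, 8.0]
top 289 [[583.0, -57.0, 120.0], [590.0, -52.0, 105.0], [595.0, -80.0, 108.0], [599.0, -67.0, 124.0], [602.0, -67.0, 126.0], [604.0, -88.0, 103.0], [607.0, -102.0, 109.0], [609.0, -88.0, 110.0], [611.0, -81.0, 116.0], [614.0, -73.0, 115.0], [617.0, -79.0, 112.0], [621.0, -99.0, 108.0], [626.0, -77.0, 106.0], [632.0, -80.0, 105.0], [637.0, -85.0, 107.0]]
side 205 [[578.0, -60.0, 119.0], [584.0, -67.0, 113.0], [588.0, -68.0, 111.0], [592.0, -68.0, 121.0], [594.0, -61.0, 131.0], [596.0, -73.0, 110.0], [598.0, -83.0, 115.0], [600.0, -107.0, 104.0], [602.0, -61.0, 127.0], [605.0, -81.0, 114.0], [607.0, -112.0, 103.0], [611.0, -79.0, 117.0], [615.0, -88.0, 116.0], [624.0, -101.0, 104.0], [630.0, -95.0, 108.0]]
```

View pics/w1.png

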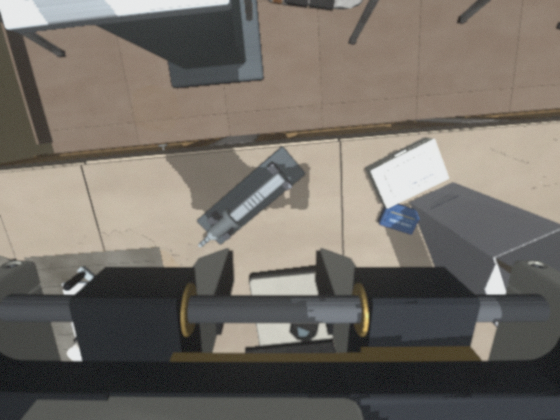

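```bash
python3 -m handwheel '[[0.4,-1,0,0,-0.5],[0.8,-2.1,-0.2,0,-0.8],[1.2,-3.2,-0.4,0,-1],[1.6,-4.3,-0.6,0,-1],[2,-5.4,-0.8,0,-1],[2.2,-5.8,-1,0,-1],[2.2,-5.8,-1,0,-1],[2.2,-5.8,-1,0,-1]]' 10; python3 - <<'E'
from h import *
s=read_state(); print(s["eef_pos"])
p,d,K=shot("wrist"); cv2.imwrite("pics/w2.png",p); np.savez("pics/w2.npz",p=p,d=d,**{k:np.array(v) for k,v in K.items()})
print(np.round(K["extrinsics"],2).tolist(),K["mtx"],K["k1"])
for l in("keeper_knob","fixture","view_head","view_tube"):
    for r in cut_out("wrist",l)[:2]:
        P=pts(K,d,r["region"]); print(l,round(r["score"],2),np.round(r["rect"]).tolist(),np.round(np.median(P,0)).tolist())
E
```

```text
clock: 3.3
eef_pos: [489.2, -84.6, 246.9]
ee_rot: [[-0.996, 0.086, 0.0], [0.086, 0.996, 0.002], [0.0, 0.002, -1.0]]
force: [-0.1, 0.7, 0.4]
grip_width: 0.003
[489.22369736 -84.588248   246.93750859]
[[0.09, 0.95, 0.3, 407.73], [1.0, -0.08, -0.03, -78.5], [0.0, 0.3, -0.95, 434.96], [0.0, 0.0, 0.0, 1.0]] [[311.1649747    0.         274.08042328]
 [  0.         311.1649747  211.36997376]
 [  0.           0.           1.        ]] -0.019609969470048845
keeper_knob 0.57 [267.0, 226.0, 68.0, 58.0] [548.0, -108.0, 27.0]
fixture 0.81 [257.0, 231.0, 103.0, 71.0] [573.0, -127.0, 12.0]
view_head 0.68 [85.0, 127.0, 40.0, 35.0] [402.0, -313.0, 44.0]
```

View pics/w2.png

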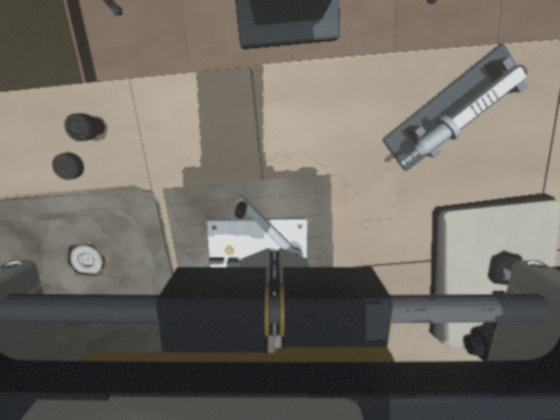

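```bash
python3 - <<'E'
from h import *
z=np.load("pics/w2.npz"); K={k:z[k] for k in("mtx","k1","extrinsics")}; p,d=z["p"],z["d"]
g=pts(K,d,np.ones((420,560),bool)); 
box=(g[:,0]>470)&(g[:,0]<660)&(g[:,1]>-200)&(g[:,1]<0)
k=g[box&(g[:,2]>35)&(g[:,2]<80)&(g[:,0]<560)]; print("knob",len(k),np.round(np.median(k,0)),np.round(k.min(0)),np.round(k.max(0)))
t=k[k[:,2]>66]; print("top",len(t),np.round(t.mean(0),1),np.round(np.ptp(t,0)))
b=g[box&(g[:,2]>22)&(g[:,2]<32)&(g[:,0]<600)]; print("bar",len(b),np.round(b.mean(0)))
# fit bar line
c=b.mean(0)[:2]; u,s,vt=np.linalg.svd(b[:,:2]-c); print(vt[0],s,np.round(b[:,:2].min(0)),np.round(b[:,:2].max(0)))
tz=np.load("pics/top0.npz"); KT=get_calibration("top"); h=pts(KT,tz["d"],np.ones((420,560),bool)).reshape(-1,3)
bx=(h[:,0]>470)&(h[:,0]<700)&(h[:,1]>-230)&(h[:,1]<20)
k=h[bx&(h[:,2]>35)&(h[:,2]<85)&(h[:,0]<560)]; print("top knob",np.round(k).tolist())
k=g[box&(g[:,2]>6)&(g[:,2]<18)]; print("plate",np.round(k.min(0)),np.round(k.max(0)))
# plate: in the top image
pl=h[bx&(h[:,2]>7)&(h[:,2]<17)][:,:2].astype(np.float32); print(cv2.minAreaRect(pl),len(pl))
print("corners w2",np.round(ray(K,[208,308],[221,219],np.array([1,1])*0+ (434.96-12)/0.95),0))
E
```

```text
knob 174 [ 518. -129.   70.] [ 514. -137.   36.] [ 527. -124.   75.]
top 100 [ 519.9 -130.2   71.9] [13. 13.  9.]
bar 618 [ 558. -100.   26.]
[0.77608136 0.63063279] [770.11950747  90.57617021] [ 510. -140.] [600. -57.]
top knob [[526.0, -124.0, 52.0], [526.0, -124.0, 67.0], [525.0, -126.0, 74.0], [526.0, -130.0, 70.0], [526.0, -132.0, 71.0], [523.0, -123.0, 40.0], [523.0, -123.0, 59.0], [523.0, -124.0, 74.0], [523.0, -127.0, 72.0], [523.0, -129.0, 73.0], [523.0, -132.0, 76.0], [523.0, -135.0, 71.0], [520.0, -122.0, 46.0], [520.0, -122.0, 65.0], [520.0, -123.0, 76.0], [520.0, -127.0, 71.0], [520.0, -129.0, 74.0], [520.0, -132.0, 75.0], [520.0, -135.0, 72.0], [517.0, -123.0, 60.0], [517.0, -124.0, 72.0], [517.0, -126.0, 73.0], [517.0, -130.0, 71.0], [517.0, -132.0, 74.0], [515.0, -127.0, 49.0], [514.0, -128.0, 64.0], [514.0, -130.0, 68.0]]
plate [ 513. -192.    6.] [620. -43.  18.]
((587.08544921875, -109.1023178100586), (227.05026245117188, 240.38314819335938), 0.7733336687088013) 1385
corners w2 [[ 546. -185.   14.]
 [ 555.  -42.   14.]]
```

```bash
python3 -m handwheel '[[-0.1,-0.5,-0.7,0,-1],[-0.1,-0.9,-1.6,0,-1],[-0.1,-0.9,-2.5,0,-1],[-0.1,-0.9,-3.4,0,-1],[-0.1,-0.9,-3.8,0,-1],[-0.1,-0.9,-3.8,0,-1],[0,-0.9,-3.8,0,-1],[0.1,-0.9,-3.8,0,-1]]'
```

```text
clock: 4.55
eef_pos: [496.1, -131.0, 58.9]
ee_rot: [[-0.996, 0.087, 0.004], [0.087, 0.996, 0.0], [-0.004, 0.001, -1.0]]
force: [0.9, 0.4, -0.3]
grip_width: 0.0
```

```bash
python3 -m handwheel '[[0.2,-0.1,0,0,-1],[0.4,-0.24,0,0,-1],[0.72,-0.46,0,0,-1],[1.05,-0.64,0,0,-1],[1.4,-0.78,0,0,-1],[1.5,-0.82,0,0,-1],[1.6,-0.84,0,0,-1],[1.65,-0.84,0,0,-1]]'; python3 - <<'E'
from h import *
p,d,K=shot("side"); b=p[200:290,270:360]; cv2.imwrite("pics/v3.png",cv2.resize(b,(600,600),interpolation=cv2.INTER_CUBIC))
g=pts(K,d,np.ones((420,560),bool)); m=(abs(g[:,0]-575)<40)&(abs(g[:,1]+165)<25)&(g[:,2]>32)&(g[:,2]<56); k=g[m]
print(len(k),np.round(k[np.argsort(k[:,2])][::6]).tolist())
E
```

```text
clock: 5.55
eef_pos: [578.4, -172.8, 58.8]
ee_rot: [[-0.996, 0.087, 0.004], [0.087, 0.996, 0.001], [-0.004, 0.001, -1.0]]
force: [0.5, 0.1, -1.3]
grip_width: 0.009
7 [[611.0, -160.0, 32.0], [615.0, -143.0, 43.0]]
```

View pics/v3.png

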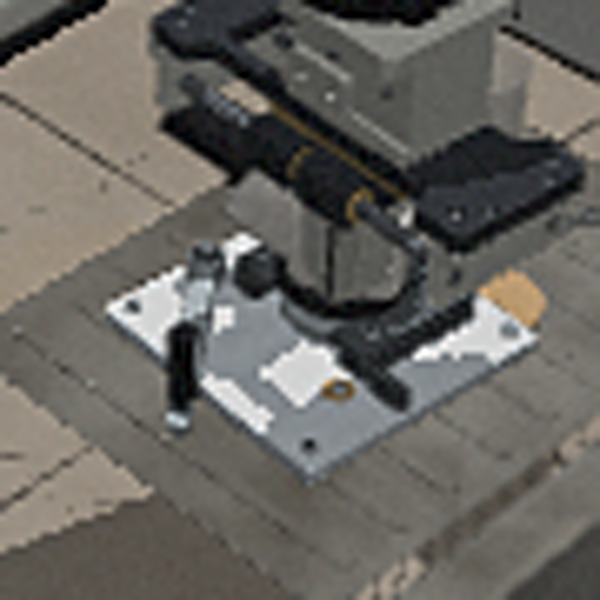

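```bash
python3 - <<'E'
from h import *
K=get_calibration("side")
P=[[578,-173,59],[520,-130,33],[520,-130,73],[602,-61,27],[595,-168,33],[595,-168,73],[555,-42,12],[546,-185,12],[496,-131,59]]
print(np.round((proj(K,P)-[270,200])*6.667).tolist())
K=get_calibration("top"); print(np.round(proj(K,P)).tolist())
p,d,K=shot("wrist"); b=p[120:300,180:370]; cv2.imwrite("pics/v4.png",cv2.resize(b,(633,600),interpolation=cv2.INTER_CUBIC))
print(np.round((proj(get_calibration("wrist"),P)-[180,120])*3.333).tolist())
E
```

```text
[[342.0, 342.0], [179.0, 398.0], [181.0, 330.0], [199.0, 256.0], [356.0, 363.0], [362.0, 295.0], [100.0, 304.0], [307.0, 467.0], [143.0, 380.0]]
[[350.0, 226.0], [334.0, 246.0], [336.0, 246.0], [311.0, 218.0], [347.0, 221.0], [350.0, 220.0], [304.0, 234.0], [352.0, 238.0], [336.0, 254.0]]
[[316.0, 412.0], [503.0, 80.0], [544.0, 104.0], [808.0, 412.0], [344.0, 433.0], [350.0, 522.0], [872.0, 193.0], [252.0, 207.0], [518.0, -46.0]]
```

View pics/v4.png

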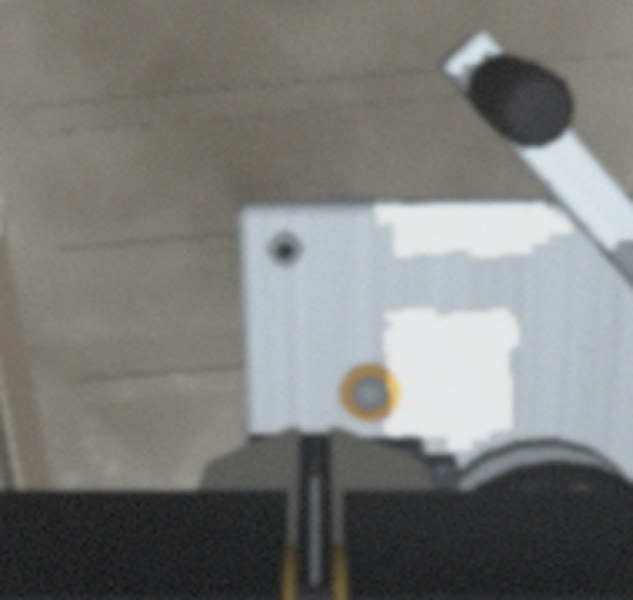

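```bash
python3 -m handwheel '[[-0.2,0,0.8,0,-0.5],[-0.8,0.4,1.1,0.18,0],[-1.16,0.86,1.1,0.36,0.1],[-1.16,0.86,1.1,0.54,0.1],[-1.16,0.86,1.1,0.72,0.1],[-1.16,0.86,0.5,0.78,0.1],[-1.16,0.86,-0.22,0.78,0.1],[-1.16,0.86,-0.22,0.78,0.1]]' 25; python3 -m handwheel '[[0,0,0,0,-0.3],[0,0,0,0,-0.7],[0,0,0,0,-1],[0,0,0,0,-1],[0,0,0,0,-1],[0,0,0,0,-1],[0,0,0,0,-1],[0,0,0,0,-1]]' 25
```

```text
clock: 6.65
eef_pos: [517.5, -128.9, 45.7]
ee_rot: [[-0.769, -0.639, -0.004], [-0.639, 0.769, 0.005], [-0.0, 0.006, -1.0]]
force: [-0.6, 0.1, 0.2]
grip_width: 0.547
clock: 7.65
eef_pos: [517.4, -128.9, 45.6]
ee_rot: [[-0.769, -0.639, -0.004], [-0.639, 0.769, 0.005], [-0.0, 0.006, -1.0]]
force: [-0.0, -0.5, 0.5]
grip_width: 0.006
```

```bash
python3 - <<'E'
from h import *
p,d,K=shot("wrist"); cv2.imwrite("pics/w5.png",p)
P=[[517.4,-129,45.6],[520,-130,73],[602,-61,27]]; print(np.round(proj(K,P)).tolist())
q,d2,K2=shot("side"); b=cv2.resize(q[200:290,270:360],(420,420),interpolation=cv2.INTER_CUBIC); print(np.round((proj(K2,P)-[270,200])*4.667).tolist())
cv2.imwrite("pics/v5.png",np.hstack([cv2.resize(p[120:330,180:370],(380,420)),b]))
print(np.round((proj(K,P)-[180,120])*2).tolist())
E
```

```text
[[275.0, 245.0], [271.0, 266.0], [272.0, 358.0]]
[[122.0, 265.0], [127.0, 231.0], [139.0, 179.0]]
[[190.0, 250.0], [182.0, 293.0], [185.0, 475.0]]
```

View pics/v5.png

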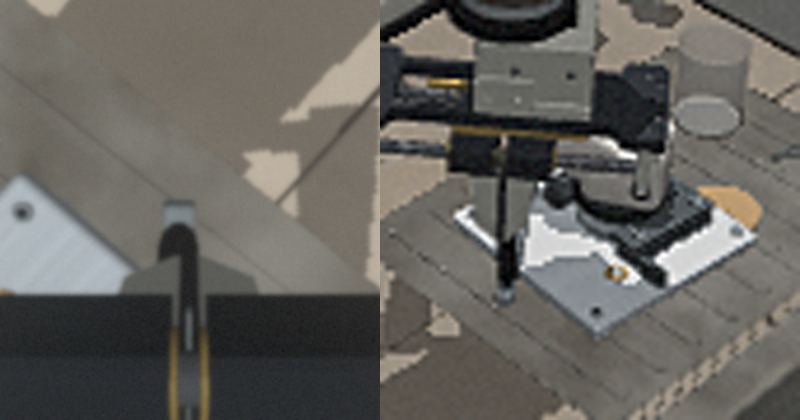

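```bash
python3 -m handwheel '[[0.06,-0.06,0,0,-1],[0.13,-0.13,0,0,-1],[0.2,-0.2,0,0,-1],[0.26,-0.26,0,0,-1],[0.34,-0.32,0,0,-1],[0.45,-0.4,0,0,-1],[0.57,-0.48,0,0,-1],[0.57,-0.48,0,0,-1]]' 25; python3 - <<'E'
from h import *
print(read_state()["grip_width"])
for c in("side","top","wrist"):
    p,d,K=shot(c); cv2.imwrite(f"pics/{c}6.png",p)
    g=pts(K,d,np.ones((420,560),bool)); m=(g[:,0]>490)&(g[:,0]<600)&(g[:,1]<-60)&(g[:,1]>-190)&(g[:,2]>20)&(g[:,2]<44)
    k=g[m]; b=k[k[:,2]<30]; a=k[k[:,2]>34]
    for n,q in(("bar",b),("knob",a)):
        if len(q): print(c,n,len(q),np.round(np.median(q,0)),np.round(q.min(0)),np.round(q.max(0)))
E
```

```text
clock: 8.75
eef_pos: [546.6, -153.4, 45.7]
ee_rot: [[-0.769, -0.639, -0.003], [-0.639, 0.769, 0.004], [-0.0, 0.005, -1.0]]
force: [0.8, 0.5, -0.3]
grip_width: 0.005
0.005056210598929736
side bar 65 [566. -93.  27.] [ 508. -184.   20.] [600. -61.  30.]
side knob 9 [ 515. -133.   38.] [ 512. -137.   35.] [ 522. -129.   43.]
top bar 91 [562. -95.  27.] [ 512. -133.   21.] [591. -71.  30.]
top knob 2 [ 522. -123.   40.] [ 520. -123.   38.] [ 523. -122.   42.]
wrist bar 515 [ 532. -128.   26.] [ 510. -141.   20.] [ 548. -108.   29.]
wrist knob 96 [ 518. -137.   40.] [ 514. -138.   35.] [ 527. -129.   44.]
```

```bash
python3 - <<'E'
from h import *
t=read_state()["eef_pos"]; ims=[]
for c,(r0,c0) in(("side",(185,265)),("top",(190,280))):
    p=cv2.imread(f"pics/{c}6.png"); K=get_calibration(c)
    b=cv2.resize(p[r0:r0+100,c0:c0+66],(396,600),interpolation=cv2.INTER_CUBIC)
    for P,col in((t,(0,0,255)),(np.add(t,[0,0,47]),(0,255,0)),([519,-131,73],(255,0,255))):
        x,y=((proj(K,P)[0]-[c0,r0])*6).astype(int); cv2.circle(b,(int(x),int(y)),3,col,-1)
    ims.append(b)
cv2.imwrite("pics/v6.png",np.hstack(ims))
E
```

```text
(no output)
```

View pics/v6.png

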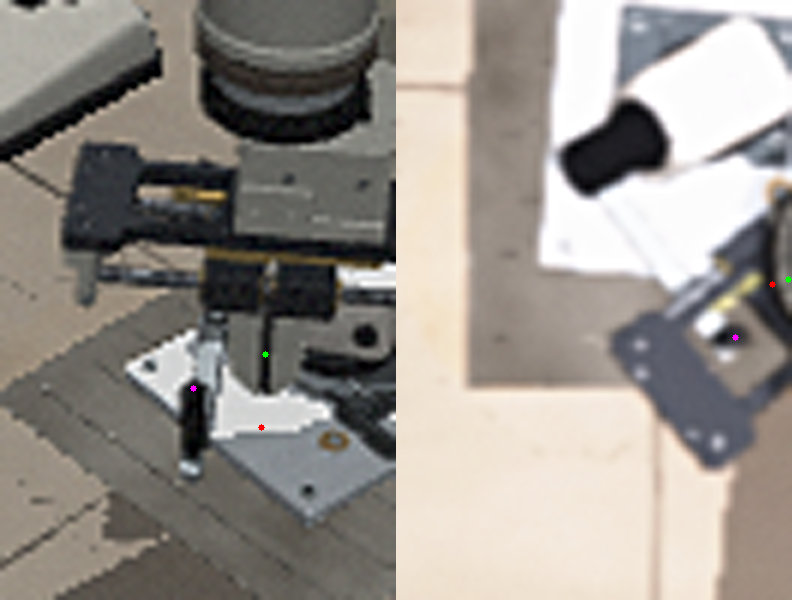

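```bash
python3 - <<'E'
from h import *
p,d,K=shot("side")
for v in range(238,256,2):
    print(v,[np.round(ray(K,[u],[v],d[v,u])[0]).tolist() for u in(302,306,309,312)])
g=pts(K,d,np.ones((420,560),bool)); t=read_state()["eef_pos"]
m=(np.hypot(g[:,0]-t[0],g[:,1]-t[1])<22)&(g[:,2]>50); print(np.round(np.sort(g[m][:,2])[:8]),m.sum())
p,d,K=shot("wrist")
g=pts(K,d,np.ones((420,560),bool)); m=(np.hypot(g[:,0]-t[0],g[:,1]-t[1])<30)&(g[:,2]>35); q=g[m]; print(len(q)); q=q[np.argsort(q[:,2])]; print(np.round(q[:200:20]).tolist())
E
```

```text
Traceback (most recent call last):
  File "h.py", line 13, in ray
    P=np.stack([a*z,b*z,z],-1); E=np.array(K["extrinsics"]); return P@E[:3,:3].T+E[:3,3]
ValueError: all input arrays must have the same shape
```

```bash
python3 - <<'E'
from h import *
p,d,K=shot("side")
for v in range(238,256,2):
    print(v,[np.round(ray(K,[u],[v],d[v,[u]])[0]).tolist() for u in(302,306,309,312)])
g=pts(K,d,np.ones((420,560),bool)); t=read_state()["eef_pos"]
m=(np.hypot(g[:,0]-t[0],g[:,1]-t[1])<22)&(g[:,2]>50); print(np.round(np.sort(g[m][:,2])[:8]),m.sum())
p,d,K=shot("wrist")
g=pts(K,d,np.ones((420,560),bool)); m=(np.hypot(g[:,0]-t[0],g[:,1]-t[1])<30)&(g[:,2]>35); q=g[m]; print(len(q)); q=q[np.argsort(q[:,2])]; print(np.round(q[:200:20]).tolist())
E
```

```text
238 [[525.0, -143.0, 121.0], [531.0, -152.0, 123.0], [536.0, -159.0, 124.0], [542.0, -165.0, 125.0]]
240 [[523.0, -144.0, 115.0], [533.0, -151.0, 114.0], [540.0, -156.0, 114.0], [543.0, -165.0, 117.0]]
242 [[600.0, -73.0, 21.0], [531.0, -153.0, 109.0], [539.0, -157.0, 107.0], [544.0, -165.0, 109.0]]
244 [[599.0, -74.0, 13.0], [531.0, -153.0, 102.0], [538.0, -159.0, 101.0], [543.0, -166.0, 103.0]]
246 [[592.0, -81.0, 13.0], [533.0, -152.0, 92.0], [537.0, -160.0, 95.0], [542.0, -167.0, 97.0]]
248 [[584.0, -89.0, 15.0], [533.0, -153.0, 85.0], [538.0, -159.0, 86.0], [545.0, -165.0, 86.0]]
250 [[582.0, -91.0, 9.0], [532.0, -154.0, 79.0], [539.0, -159.0, 78.0], [601.0, -116.0, 14.0]]
252 [[574.0, -99.0, 10.0], [581.0, -109.0, 13.0], [586.0, -117.0, 15.0], [596.0, -121.0, 12.0]]
254 [[568.0, -105.0, 10.0], [574.0, -116.0, 13.0], [582.0, -121.0, 12.0], [587.0, -130.0, 15.0]]
[77. 78. 78. 79. 80. 81. 82. 83.] 178
14380
[[521.0, -138.0, 35.0], [521.0, -138.0, 41.0], [521.0, -138.0, 46.0], [521.0, -138.0, 51.0], [525.0, -137.0, 55.0], [525.0, -137.0, 59.0], [524.0, -137.0, 63.0], [523.0, -138.0, 66.0], [521.0, -137.0, 69.0], [527.0, -134.0, 70.0]]
```

```bash
python3 -m handwheel '[[0,0,0.4,0,0.1],[-0.3,0.25,0.4,0,0.1],[-0.54,0.46,0.4,0,0.1],[-0.54,0.46,0.4,0,0.1],[-0.54,0.46,0,0,0.1],[-0.54,0.46,-0.3,0,0.1],[-0.54,0.46,-0.57,0,0.1],[-0.54,0.46,-0.57,0,0.1]]' 25; python3 -m handwheel '[[0,0,0,0,-1],[0,0,0,0,-1],[0,0,0,0,-1],[0,0,0,0,-1],[0,0,0,0,-1],[0.06,-0.06,0,0,-1],[0.13,-0.13,0,0,-1],[0.2,-0.2,0,0,-1]]' 25
```

```text
clock: 10.05
eef_pos: [517.6, -129.6, 15.7]
ee_rot: [[-0.769, -0.639, -0.007], [-0.639, 0.769, 0.005], [0.002, 0.008, -1.0]]
force: [-0.9, 0.7, -0.1]
grip_width: 0.549
clock: 11.05
eef_pos: [527.1, -139.8, 15.9]
ee_rot: [[-0.769, -0.64, -0.008], [-0.64, 0.769, 0.005], [0.003, 0.009, -1.0]]
force: [-4.1, -1.1, 6.8]
grip_width: 0.144
```

```bash
python3 -m handwheel '[[0.18,-0.15,0,0,-1],[0.37,-0.28,0,0,-1],[0.54,-0.36,0,0,-1],[0.71,-0.43,0,0,-1],[0.89,-0.48,0,0,-1],[1.07,-0.53,0,0,-1],[1.07,-0.53,0,0,-1],[1.15,-0.54,0,0,-1]]' 20
```

```text
clock: 12.05
eef_pos: [584.4, -167.9, 16.0]
ee_rot: [[-0.769, -0.639, -0.008], [-0.639, 0.769, 0.004], [0.003, 0.008, -1.0]]
force: [-3.4, -4.5, 3.6]
grip_width: 0.146
```

```bash
python3 -m handwheel '[[0.05,0,0,0,-1],[0.1,0,0,0,-1],[0.14,0,0,0,-1],[0.18,0,0,0,-1],[0.22,0,0,0,-1],[0.26,0,0,0,-1],[0.26,0,0,0,-1],[0.26,0,0,0,-1]]' 20
```

```text
clock: 13.05
eef_pos: [598.2, -169.2, 16.2]
ee_rot: [[-0.77, -0.639, -0.006], [-0.639, 0.77, 0.003], [0.003, 0.006, -1.0]]
force: [1.1, -5.5, 1.4]
grip_width: 0.142
```

```bash
python3 -m handwheel '[[0.04,0,0,0,-1],[0.08,0,0,0,-1],[0.12,0,0,0,-1],[0.16,0,0,0,-1],[0.16,0,0,0,-1],[0.16,0,0,0,-1],[0.16,0,0,0,-1],[0.16,0,0,0,-1]]' 20;  python3 - <<'E'
from h import *
for c in("side","wrist"):
    p,d,K=shot(c)
    g=pts(K,d,np.ones((420,560),bool)); m=(g[:,0]>560)&(g[:,0]<630)&(g[:,1]<-80)&(g[:,1]>-190)&(g[:,2]>20)&(g[:,2]<44)
    k=g[m]; b=k[k[:,2]<30]; a=k[k[:,2]>34]
    for n,q in(("bar",b),("knob",a)):
        if len(q): print(c,n,len(q),np.round(q[::max(1,len(q)//10)]).tolist())
E
```

```text
clock: 14.05
eef_pos: [598.8, -169.3, 15.6]
ee_rot: [[-0.77, -0.637, -0.019], [-0.638, 0.77, 0.004], [0.012, 0.015, -1.0]]
force: [-18.5, -2.4, 17.0]
grip_width: 0.14
side bar 142 [[614.0, -81.0, 30.0], [611.0, -89.0, 24.0], [600.0, -94.0, 25.0], [601.0, -111.0, 28.0], [596.0, -116.0, 25.0], [591.0, -125.0, 25.0], [593.0, -144.0, 28.0], [590.0, -155.0, 29.0], [594.0, -168.0, 28.0], [607.0, -185.0, 26.0], [590.0, -180.0, 21.0]]
side knob 35 [[617.0, -82.0, 37.0], [616.0, -87.0, 37.0], [617.0, -100.0, 40.0], [611.0, -101.0, 36.0], [605.0, -115.0, 44.0], [605.0, -119.0, 42.0], [606.0, -118.0, 37.0], [603.0, -125.0, 39.0], [591.0, -165.0, 43.0], [597.0, -176.0, 43.0], [593.0, -176.0, 41.0], [591.0, -174.0, 37.0]]
wrist bar 549 [[591.0, -180.0, 21.0], [602.0, -189.0, 23.0], [595.0, -180.0, 26.0], [602.0, -186.0, 25.0], [594.0, -176.0, 27.0], [607.0, -190.0, 25.0], [604.0, -185.0, 26.0], [600.0, -179.0, 26.0], [606.0, -185.0, 27.0], [592.0, -162.0, 21.0], [616.0, -146.0, 29.0]]
wrist knob 136 [[594.0, -177.0, 34.0], [593.0, -176.0, 36.0], [592.0, -176.0, 39.0], [593.0, -177.0, 40.0], [596.0, -178.0, 38.0], [591.0, -173.0, 40.0], [592.0, -176.0, 44.0], [596.0, -178.0, 40.0], [598.0, -178.0, 39.0], [591.0, -170.0, 42.0], [599.0, -178.0, 43.0]]
```

```bash
python3 -m handwheel '[[-0.1,0,0,0,-0.6],[-0.1,0,0,0,0],[-0.1,0,0.6,0,0],[-0.1,0,1.7,0,0],[-0.1,0,2.8,-0.18,0],[-0.1,0,3.6,-0.36,0],[-0.1,0.6,3.6,-0.54,0],[-0.1,1.2,3.6,-0.72,0]]' 20;  python3 -m handwheel '[[0,0.5,0,-0.18,0],[0,1,0,-0.36,0],[0,1,0,-0.54,0],[0,1,0,-0.72,0],[0,1,0,-0.9,0],[0,1,0,-1.08,0],[0,1,0,-1.15,0],[0,1,0,-1.15,0]]' 20; python3 - <<'E'
from h import *
print(read_state()["eef_pos"])
p,d,K=shot("wrist"); cv2.imwrite("pics/w7.png",p); np.savez("pics/w7.npz",p=p,d=d,**{k:np.array(v) for k,v in K.items()})
P=[[599,-170,73],[602,-61,27],[585,-58,118],[638,-121,100],[555,-42,12]]
print(np.round(proj(K,P)).tolist())
for l in("view_head","view_tube","gauge"):
    for r in cut_out("wrist",l)[:2]:
        Q=pts(K,d,r["region"]); print(l,round(r["score"],2),np.round(r["rect"]).tolist(),np.round(np.median(Q,0)).tolist())
E
```

```text
clock: 15.15
eef_pos: [594.2, -107.2, 195.9]
ee_rot: [[-0.999, 0.034, -0.011], [0.034, 0.999, 0.017], [0.011, 0.017, -1.0]]
force: [-0.1, 0.4, -0.6]
grip_width: 0.504
clock: 16.15
eef_pos: [593.9, -55.6, 195.3]
ee_rot: [[-0.379, 0.925, 0.01], [0.925, 0.379, 0.018], [0.013, 0.016, -1.0]]
force: [-0.4, 0.9, 0.1]
grip_width: 0.498
[593.90699351 -55.61168868 195.29239555]
[[239.0, 290.0], [277.0, 194.0], [263.0, 208.0], [289.0, 277.0], [246.0, 162.0]]
view_head 0.55 [284.0, 245.0, 57.0, 101.0] [620.0, -93.0, 103.0]
view_head 0.21 [279.0, 228.0, 148.0, 133.0] [598.0, -91.0, 12.0]
view_tube 0.82 [279.0, 236.0, 51.0, 87.0] [613.0, -85.0, 106.0]
view_tube 0.65 [279.0, 229.0, 146.0, 133.0] [598.0, -91.0, 12.0]
gauge 0.69 [209.0, 14.0, 14.0, 27.0] [474.0, 84.0, 49.0]
```

View pics/w7.png

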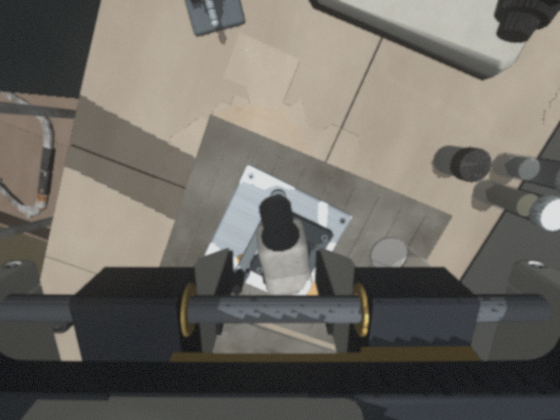

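```bash
cat > fit.py <<'E'
from h import *
from scipy.optimize import least_squares
def dark(p,d,K):
    g=p.max(2)<75; P=pts(K,d,g); m=(P[:,0]>560)&(P[:,0]<640)&(P[:,1]>-110)&(P[:,1]<-30)&(P[:,2]>75)&(P[:,2]<140)
    return P[m]
def axis(th):
    ps,x,y,z=th; c=np.cos(np.pi/6); return np.array([c*np.cos(ps),c*np.sin(ps),.5]),np.array([x,y,z])
def fit(P,ps0=1.95):
    def f(th):
        a,o=axis([th[0],0,0,0])[0],np.array([595,-75,th[2]]); n=np.array([-np.sin(th[0]),np.cos(th[0]),0]); o=o+th[1]*n
        r=P-o; return np.linalg.norm(r-np.outer(r@a,a),axis=1)-15
    s=least_squares(f,[ps0,0,113],loss="soft_l1",f_scale=1.0); th=s.x; a=axis([th[0],0,0,0])[0]
    o=np.array([595,-75,th[2]])+th[1]*np.array([-np.sin(th[0]),np.cos(th[0]),0]); t=((P-o)@a)[abs(f(th))<3]
    return th,a,o,t,np.median(abs(f(th)))
if __name__=="__main__":
    D=[]
    z=np.load("pics/w7.npz"); D.append(("wrist",dark(z["p"],z["d"],{k:z[k] for k in("mtx","k1","extrinsics")})))
    for c in("top","side"):
        z=np.load(f"pics/{c}0.npz"); D.append((c,dark(z["p"],z["d"],get_calibration(c))))
    D.append(("all",np.vstack([q for _,q in D])))
    for c,P in D:
        th,a,o,t,e=fit(P); hi=np.percentile(t,98); rim=o+a*hi
        print(c,len(P),"yaw",round(np.degrees(th[0]),1),"rim",np.round(rim,1),"t",np.round(np.percentile(t,[2,50,95,98,100]),1),"err",round(e,2))
E
python3 fit.py
```

```text
wrist 1610 yaw 120.6 rim [594.4 -52.1 118.2] t [-17.4   6.2  22.7  23.1  23.9] err 1.14
top 157 yaw 119.6 rim [595.1 -49.7 118.2] t [-15.4   7.9  23.9  25.3  26.8] err 1.17
side 150 yaw 118.7 rim [593.1 -49.8 118.5] t [-17.    6.1  25.4  26.6  27.5] err 1.35
all 1917 yaw 120.4 rim [594.3 -51.8 118.3] t [-17.3   6.   22.9  23.5  26.8] err 1.12
```

```bash
cat > gfit.py <<'E'
from h import *
def gauge(P):
    m=(abs(P[:,0]-430)<100)&(abs(P[:,1]-145)<110)&(P[:,2]>49)&(P[:,2]<70); P=P[m]
    c=np.median(P[:,:2],0); 
    for _ in range(5):
        l=cv2.fitLine(P[:,:2].astype(np.float32),cv2.DIST_HUBER,0,.01,.01).ravel(); a=l[:2]*np.sign(l[0]); o=l[2:]; n=np.array([-a[1],a[0]])
        P=P[abs((P[:,:2]-o)@n)<14]
    t=(P[:,:2]-o)@a; col=t[(P[:,2]>59)]
    co=o+a*np.median(col) if len(col) else o*0
    return np.degrees(np.arctan2(a[1],a[0])),o,a,np.round(np.percentile(t,[1,99]),1),len(P),len(col),np.round(np.percentile(col,[5,50,95]),1) if len(col) else 0,np.round(co,1)
if __name__=="__main__":
    z=np.load("pics/w1.npz"); K={k:z[k] for k in("mtx","k1","extrinsics")}
    print("w",gauge(pts(K,z["d"],np.ones((420,560),bool))))
    for c in("top","side"):
        z=np.load(f"pics/{c}0.npz"); print(c,gauge(pts(get_calibration(c),z["d"],np.ones((420,560),bool))))
E
python3 gfit.py
```

```text
w (np.float32(-54.36791), array([425.39304, 152.0075 ], dtype=float32), array([ 0.58257824, -0.81277466], dtype=float32), array([-74. ,  85.2]), 1196, 71, array([22.2, 25.4, 28.8]), array([440.2, 131.3]))
top (np.float32(-54.23559), array([428.83847, 148.81123], dtype=float32), array([ 0.5844537 , -0.81142706], dtype=float32), array([-77. ,  82.1]), 318, 32, array([-64.7,  21.2,  36.1]), array([441.2, 131.6]))
side (np.float32(-54.024128), array([425.05557, 145.02065], dtype=float32), array([ 0.5874445, -0.8092645], dtype=float32), array([-79.1,  80.1]), 201, 16, array([-47.5,  17.5,  32.9]), array([435.3, 130.8]))
```

```bash
python3 -m handwheel '[[-1,0.5,0,0.1,0],[-2,1,-0.2,0.2,0],[-3,1.6,-0.4,0.234,0],[-3.6,2.5,-0.8,0.234,0],[-3.62,3.5,-1.3,0.234,0],[-3.62,4.3,-1.3,0.234,0],[-3.62,4.5,-1.3,0.234,0],[-3.62,4.5,-1.3,0.234,0]]' 20; python3 - <<'E'
from h import *
from gfit import gauge
s=read_state(); print(s["eef_pos"])
p,d,K=shot("wrist"); cv2.imwrite("pics/w8.png",p)
P=pts(K,d,np.ones((420,560),bool)); print(gauge(P))
for r in cut_out("wrist","gauge")[:2]: print(np.round(r["rect"]), gauge(pts(K,d,r["region"])))
E
```

```text
clock: 17.35
eef_pos: [413.2, 168.3, 130.8]
ee_rot: [[-0.584, 0.812, 0.007], [0.812, 0.584, 0.019], [0.012, 0.017, -1.0]]
force: [-0.5, -1.0, -0.2]
grip_width: 0.501
[413.23771151 168.29341808 130.8008142 ]
(np.float32(-54.22593), array([420.7753 , 160.05388], dtype=float32), array([ 0.5845905 , -0.81132853], dtype=float32), array([-65. ,  72.4]), 2807, 167, array([31.8, 34.8, 38.2]), array([441.1, 131.9]))
[274. 221.  34. 147.] (np.float32(-54.484764), array([420.64938, 160.03192], dtype=float32), array([ 0.5809194, -0.8139611], dtype=float32), array([-64.9,  71.9]), 2778, 167, array([31.9, 34.8, 38.2]), array([440.9, 131.7]))
```

```bash
python3 -m handwheel '[[0.02,0.02,-0.7,0,0],[0.02,0.02,-1.5,0,0],[0.02,0.02,-2.3,0,0],[0.02,0.02,-2.65,0,0],[0.02,0.02,-2.65,0,0],[0.02,0.02,-2.65,0,-1],[0.02,0.02,-2.65,0,-1],[0.02,0.02,-2.65,0,-1]]' 15;python3 -m handwheel '[[0,0,0,0,-1],[0,0,0,0,-1],[0,0,0,0,-1],[0,0,0.5,0,-1],[0,0,1.1,0,-1],[0,0,1.8,0,-1],[0,0,2.4,0,-1],[0,0,2.4,0,-1]]' 15; python3 - <<'E'
from h import *
print(read_state()["eef_pos"])
p,d,K=shot("side"); cv2.imwrite("pics/s9.png",p); np.savez("pics/s9.npz",p=p,d=d)
for r in cut_out("side","gauge")[:2]:
    P=pts(K,d,r["region"]); print(np.round(r["rect"]),r["score"],np.round(P[np.argsort(P[:,1])][::max(1,len(P)//14)]).tolist())
E
```

```text
clock: 18.45
eef_pos: [415.1, 168.0, -0.9]
ee_rot: [[-0.581, 0.814, 0.008], [0.814, 0.581, 0.019], [0.011, 0.018, -1.0]]
force: [0.2, 0.6, 0.5]
grip_width: 0.224
clock: 19.45
eef_pos: [416.8, 168.9, 121.1]
ee_rot: [[-0.581, 0.814, 0.012], [0.814, 0.581, 0.022], [0.01, 0.023, -1.0]]
force: [-0.0, -0.0, -1.4]
grip_width: 0.173
[416.78410974 168.89194099 121.06820575]
[224. 195.  35.  10.] 0.78 [[474.0, 81.0, 171.0], [470.0, 95.0, 173.0], [469.0, 100.0, 171.0], [447.0, 105.0, 171.0], [443.0, 111.0, 166.0], [449.0, 117.0, 179.0], [440.0, 122.0, 177.0], [447.0, 125.0, 179.0], [426.0, 127.0, 173.0], [446.0, 134.0, 180.0], [430.0, 140.0, 161.0], [432.0, 146.0, 176.0], [416.0, 152.0, 170.0], [417.0, 157.0, 178.0], [543.0, 368.0, -1.0]]
[225. 173.  16.  10.] 0.67 [[623.0, 417.0, 29.0], [648.0, 425.0, 30.0], [655.0, 428.0, 25.0], [681.0, 430.0, 24.0], [663.0, 431.0, 30.0], [680.0, 434.0, 27.0], [685.0, 436.0, 10.0], [687.0, 438.0, 13.0], [668.0, 438.0, 30.0], [674.0, 440.0, 26.0], [678.0, 442.0, 5.0], [698.0, 445.0, 20.0], [705.0, 448.0, 21.0], [702.0, 453.0, 1.0], [672.0, 457.0, 30.0], [707.0, 464.0, 23.0], [720.0, 506.0, 0.0]]
```

```bash
python3 - <<'E'
from h import *
for c in("top","side"):
    z=np.load(f"pics/{c}0.npz"); g=pts(get_calibration(c),z["d"],np.ones((420,560),bool)).reshape(-1,3)
    for x in range(500,700,40):
        print(c,x,[int(np.percentile(q,97)) if len(q:=g[(abs(g[:,0]-x)<20)&(abs(g[:,1]-y)<20)&(g[:,2]<500)][:,2])>3 else None for y in range(0,240,40)])
E
```

```text
top 500 [4, 4, 10, 9, 4, 4]
top 540 [5, 4, 5, 4, 32, 36]
top 580 [6, 5, 3, 11, 172, 390]
top 620 [6, 5, 4, 7, 358, 394]
top 660 [5, 5, 5, 4, 355, 360]
side 500 [4, 4, 7, 9, 6, 4]
side 540 [5, 4, 5, 3, 34, 37]
side 580 [5, 4, 3, 5, 173, 393]
side 620 [5, 4, 3, 4, 354, 382]
side 660 [5, 4, 3, 4, 351, 358]
```

```bash
python3 -m handwheel '[[0,-0.8,0,-0.09,-1],[0.3,-1.7,0,-0.09,-1],[1,-2.2,-0.2,-0.09,-1],[1.8,-2.23,-0.5,-0.09,-1],[2.27,-2.23,-0.9,-0.09,-1],[2.27,-2.23,-1.02,-0.09,-1],[2.27,-2.23,-1.02,-0.09,-1],[2.27,-2.23,-1.02,-0.09,-1]]' 15; cat > pose.py <<'E'
from h import *
# gauge pose in the insertion plane from side camera + wrist
RIM=np.array([594.3,-51.5,118.3]); 
def rep(c,save=None,g=None):
    s=read_state(); t=np.array(s["eef_pos"]); R=np.array(s["ee_rot"]); h=-R[:2,0]/np.linalg.norm(R[:2,0]); n=np.array([-h[1],h[0]])
    p,d,K=shot(c)
    if save: cv2.imwrite(save,p)
    P=pts(K,d,np.ones((420,560),bool)); r=P[:,:2]-t[:2]; a=r@h; b=r@n; z=P[:,2]-(t[2]+47)
    m=(abs(b)<20)&(a>-75)&(a<125)&(abs(z)<70); 
    print(c,"tcp",np.round(t,1),"yaw h",round(np.degrees(np.arctan2(h[1],h[0])),1),"F",np.round(s["force"],1))
    for lo in range(-70,125,13):
        q=m&(a>=lo)&(a<lo+13)
        if q.sum()>2: print("  a",lo+6,"n",q.sum(),"z",np.round(np.percentile(z[q],[5,50,95]),0),"b",np.round(np.percentile(b[q],[5,50,95]),0))
if __name__=="__main__":
    import sys; rep(sys.argv[1],sys.argv[2] if len(sys.argv)>2 else None)
E
python3 pose.py side pics/s10.png;python3 pose.py wrist pics/w10.png
```

```text
clock: 20.55
eef_pos: [527.1, 56.6, 67.8]
ee_rot: [[-0.506, 0.862, 0.009], [0.862, 0.506, 0.019], [0.012, 0.017, -1.0]]
force: [-0.3, 0.6, -0.7]
grip_width: 0.17
side tcp [527.1  56.6  67.8] yaw h -59.6 F [-0.3  0.6 -0.7]
  a 1 n 6 z [-13.   7.   9.] b [-11.   2.  13.]
  a 14 n 40 z [-5.  8. 64.] b [-12.  -6.  10.]
  a 27 n 46 z [-4.  9. 68.] b [-13.  -2.  10.]
  a 40 n 46 z [-10.  11.  61.] b [-18.  -9.  12.]
  a 53 n 27 z [-3.  8. 12.] b [-13.  -9.   2.]
  a 66 n 27 z [-3.  8. 11.] b [-13.  -9.   1.]
  a 79 n 27 z [-6.  7. 11.] b [-12.  -8.   1.]
  a 92 n 14 z [-2.  3.  6.] b [-8. -5. -0.]
  a 105 n 10 z [0. 4. 5.] b [-7. -4.  1.]
  a 118 n 8 z [-6. -2.  4.] b [-11.   9.  14.]
wrist tcp [527.6  56.7  68.1] yaw h -59.6 F [ 0.5 -0.7 -1.1]
  a -51 n 1099 z [-0.  8. 10.] b [-8. -2.  5.]
  a -38 n 3122 z [ 8. 60. 69.] b [-18.   2.  18.]
  a -25 n 3186 z [ 8. 65. 69.] b [-12.  -2.   7.]
  a -12 n 2609 z [-10.   9.  58.] b [-16.  -1.  15.]
  a 1 n 867 z [ 7.  9. 49.] b [-12.  -2.   8.]
  a 14 n 143 z [ 9. 29. 39.] b [-12.  -1.   8.]
  a 27 n 629 z [7. 8. 9.] b [-9. -2.  6.]
  a 40 n 557 z [-9.  3.  9.] b [-14.  -2.  11.]
```

```bash
python3 -m handwheel '[[0.07,0.04,0.04,0,-1],[0.14,-0.08,0.04,0,-1],[0.22,-0.2,0.04,0,-1],[0.3,-0.34,0.04,0,-1],[0.37,-0.46,0.04,0,-1],[0.37,-0.46,0.15,0,-1],[0.38,-0.47,0.3,0,-1],[0.39,-0.49,0.44,0,-1]]' 8; python3 pose.py side pics/s11.png; python3 pose.py wrist pics/w11.png | head -7
```

```text
clock: 21.65
eef_pos: [547.2, 32.6, 90.9]
ee_rot: [[-0.507, 0.862, 0.01], [0.862, 0.506, 0.019], [0.012, 0.018, -1.0]]
force: [-1.5, 0.1, -2.3]
grip_width: 0.174
side tcp [547.2  32.6  90.9] yaw h -59.6 F [-1.5  0.1 -2.3]
  a 1 n 5 z [-12.   6.  11.] b [-9.  9. 17.]
  a 14 n 33 z [-8.  6. 64.] b [-12.  -6.  10.]
  a 27 n 44 z [-8.  6. 69.] b [-12.  -5.   8.]
  a 40 n 51 z [-13.   2.  66.] b [-18. -10.  14.]
  a 53 n 28 z [-12.  -3.   2.] b [-12.  -7.   2.]
  a 66 n 28 z [-14.  -5.   1.] b [-12.  -9.   1.]
  a 79 n 29 z [-17.  -8.  -1.] b [-12.  -7.   2.]
  a 92 n 27 z [-29. -15. -10.] b [-19.  -8.   8.]
  a 105 n 45 z [-32. -16.  -7.] b [-18. -13.  -1.]
  a 118 n 47 z [-44. -24. -15.] b [-18. -14.  -1.]
wrist tcp [548.   32.5  91.9] yaw h -59.6 F [ 0.1  0.4 -0.8]
  a -51 n 1219 z [ 7. 16. 18.] b [-8. -1.  5.]
  a -38 n 3159 z [14. 60. 69.] b [-19.   2.  18.]
  a -25 n 3140 z [12. 65. 68.] b [-12.  -2.   7.]
  a -12 n 2537 z [-9. 11. 59.] b [-16.  -1.  15.]
  a 1 n 837 z [ 7. 10. 49.] b [-12.  -2.   8.]
  a 14 n 99 z [28. 30. 38.] b [-12.   6.   8.]
```

```bash
python3 -m handwheel '[[0.02,-0.04,0.15,0,-1],[0.04,-0.07,0.26,0,-1],[0.05,-0.09,0.36,0,-1],[0.08,-0.13,0.46,0,-1],[0.1,-0.18,0.56,0,-1],[0.13,-0.22,0.66,0,-1],[0.15,-0.26,0.75,0,-1],[0.16,-0.27,0.79,0,-1]]' 8; cat >> pose.py <<'E'
    # pitch: line through gauge top edge (rear, wrist) and front (side)
E
python3 pose.py side pics/s12.png; python3 pose.py wrist pics/w12.png | head -7
```

```text
clock: 22.75
eef_pos: [556.3, 18.6, 131.3]
ee_rot: [[-0.506, 0.862, 0.012], [0.862, 0.506, 0.019], [0.01, 0.02, -1.0]]
force: [-0.8, 0.4, -2.0]
grip_width: 0.172
side tcp [556.3  18.6 131.3] yaw h -59.6 F [-0.8  0.4 -2. ]
  a 1 n 4 z [-9.  5. 11.] b [-14.   7.  10.]
  a 14 n 46 z [-17.  -3.  66.] b [-13.  -6.  12.]
  a 27 n 56 z [-28. -11.  68.] b [-18.  -6.   9.]
  a 40 n 46 z [-32. -15.  67.] b [-19.  -8.  12.]
  a 53 n 38 z [-42. -29. -22.] b [-12.  -8.   2.]
  a 66 n 34 z [-58. -38. -29.] b [-12.  -6.   3.]
  a 79 n 32 z [-67. -53. -44.] b [-18. -10.   7.]
  a 92 n 39 z [-68. -56. -51.] b [-18. -12.  -1.]
  a 105 n 28 z [-69. -63. -58.] b [-18.  -9.   1.]
  a 118 n 20 z [-69. -67. -60.] b [-16.  -7.   5.]
wrist tcp [556.4  18.6 131.4] yaw h -59.6 F [ 0.1 -0.2 -2.3]
  a -51 n 951 z [25. 31. 35.] b [-8. -2.  4.]
  a -38 n 3334 z [31. 59. 69.] b [-18.   1.  18.]
  a -25 n 3042 z [23. 65. 68.] b [-12.  -3.   7.]
  a -12 n 2264 z [-9. 15. 59.] b [-16.  -1.  16.]
  a 1 n 719 z [ 7. 13. 51.] b [-13.  -2.   8.]
  a 14 n 106 z [28. 29. 39.] b [-12. -10.   8.]
```

```bash
cat > pitch.py <<'E'
from h import *
def cloud(c):
    s=read_state(); t=np.array(s["eef_pos"]); R=np.array(s["ee_rot"]); h=-R[:2,0]/np.linalg.norm(R[:2,0]); n=np.array([-h[1],h[0]])
    p,d,K=shot(c); P=pts(K,d,np.ones((420,560),bool)); r=P[:,:2]-t[:2]; return np.stack([r@h,r@n,P[:,2]-t[2]-47],1)
def main():
    W=cloud("wrist"); q=W[(abs(W[:,1]+1.5)<5)&(W[:,0]>-62)&(W[:,0]<12)&(W[:,2]<46)&(W[:,2]>5)]
    l=cv2.fitLine(q[:,[0,2]].astype(np.float32),cv2.DIST_WELSCH,0,.01,.01).ravel(); sl=l[1]/l[0]
    print("handle top: pitch",round(np.degrees(np.arctan(-sl)),1),"axis z at a=0:",round(float(l[3]-sl*l[2]-9/np.cos(np.arctan(sl))),1),len(q),"rear a",round(q[:,0].min(),1))
    S=cloud("side"); q=S[(abs(S[:,1]+1.5)<14)&(S[:,0]>20)&(S[:,0]<85)&(S[:,2]<35)&(S[:,2]>-75)]
    l=cv2.fitLine(q[:,[0,2]].astype(np.float32),cv2.DIST_WELSCH,0,.01,.01).ravel(); sl=l[1]/l[0]
    print("front: pitch",round(np.degrees(np.arctan(-sl)),1),"z at a=0",round(float(l[3]-sl*l[2]),1),"z at 60",round(float(l[3]+sl*(60-l[2])),1),len(q))
if __name__=="__main__": main()
E
python3 pitch.py
python3 - <<'E'
from h import *
p,d,K=shot("side"); t=np.array(read_state()["eef_pos"]); r0,c0=165,225
b=cv2.resize(p[r0:r0+75,c0:c0+100],(800,600),interpolation=cv2.INTER_CUBIC)
h=np.array([.506,-.8625]); G=t+[-1.3,-.8,47]
R=np.array([594.3,-51.5,118.3]); a=np.array([-.5*.876,.8625*.866,.5]); a=np.array([-.506*.866,.8625*.866,.5])
def dot(P,col):
    for x,y in (proj(K,P)-[c0,r0])*8: cv2.circle(b,(int(x),int(y)),3,col,-1)
dot(np.array([R+a*k for k in range(-40,130,10)]),(0,0,255)); dot(np.array([G]),(0,255,0))
cv2.imwrite("pics/v7.png",b)
E
```

```text
handle top: pitch 28.6 axis z at a=0: 1.0 2551 rear a -51.9
front: pitch 38.1 z at a=0 12.5 z at 60 -34.5 160
```

View pics/v7.png

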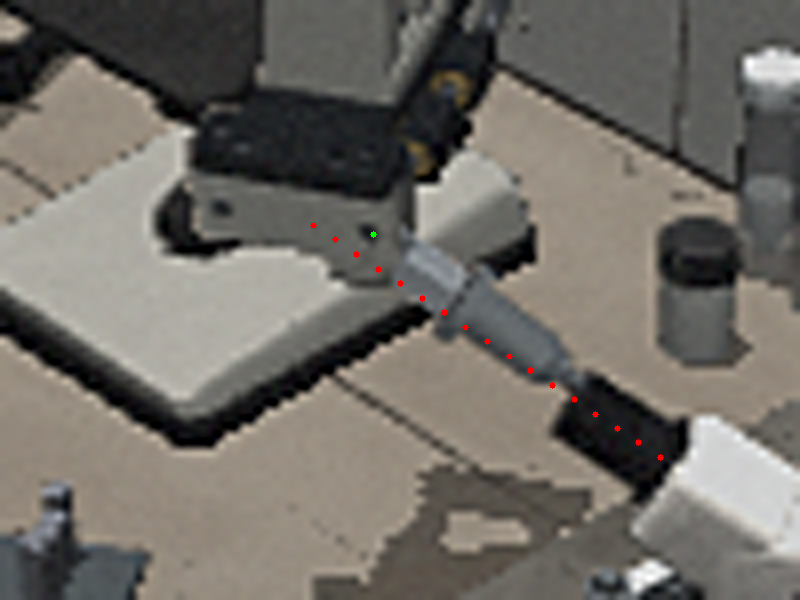

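```bash
python3 -m handwheel '[[-0.04,0.03,-0.08,0,-1],[-0.07,0.06,-0.16,0,-1],[-0.07,0.06,-0.16,0,-1],[-0.02,-0.03,-0.22,0,-1],[0.03,-0.11,-0.28,0,-1],[0.07,-0.18,-0.34,0,-1],[0.11,-0.24,-0.4,0,-1],[0.15,-0.3,-0.45,0,-1]]' 10; python3 pitch.py
```

```text
clock: 24.0
eef_pos: [564.1, 3.6, 108.5]
ee_rot: [[-0.507, 0.862, 0.013], [0.862, 0.506, 0.019], [0.01, 0.021, -1.0]]
force: [0.1, -0.4, 1.4]
grip_width: 0.177
handle top: pitch 28.5 axis z at a=0: 0.7 2576 rear a -52.2
front: pitch 29.2 z at a=0 4.7 z at 60 -28.8 177
```

```bash
python3 -m handwheel '[[0.04,-0.06,-0.05,0,-1],[0.07,-0.13,-0.09,0,-1],[0.11,-0.19,-0.13,0,-1],[0.14,-0.25,-0.18,0,-1],[0.18,-0.31,-0.22,0,-1],[0.21,-0.37,-0.26,0,-1],[0.23,-0.4,-0.28,0,-1],[0.24,-0.41,-0.29,0,-1]]' 12; python3 pitch.py
```

```text
clock: 25.1
eef_pos: [574.9, -14.9, 94.0]
ee_rot: [[-0.507, 0.862, 0.01], [0.862, 0.507, 0.022], [0.014, 0.02, -1.0]]
force: [-6.0, 6.5, 10.8]
grip_width: 0.175
handle top: pitch 26.5 axis z at a=0: 0.6 2658 rear a -53.5
front: pitch 23.2 z at a=0 3.7 z at 60 -22.0 167
```

```bash
python3 -m handwheel '[[0.01,-0.01,0.03,0,-1],[0.02,-0.03,0.06,0,-1],[0.02,-0.03,0.08,0,-1],[0.03,-0.05,0.07,0,-1],[0.04,-0.06,0.06,0,-1],[0.05,-0.07,0.06,0,-1],[0.05,-0.07,0.06,0,-1],[0.05,-0.07,0.06,0,-1]]' 12; python3 pitch.py
python3 - <<'E'
from h import *
p,d,K=shot("side"); r0,c0=180,265
b=cv2.resize(p[r0:r0+72,c0:c0+96],(800,600),interpolation=cv2.INTER_CUBIC); cv2.imwrite("pics/v8.png",b)
E
```

```text
clock: 26.2
eef_pos: [576.4, -16.6, 97.2]
ee_rot: [[-0.508, 0.861, 0.008], [0.861, 0.508, 0.024], [0.016, 0.019, -1.0]]
force: [-3.9, 4.5, 4.8]
grip_width: 0.173
handle top: pitch 27.4 axis z at a=0: 0.8 2660 rear a -53.1
front: pitch 25.8 z at a=0 4.0 z at 60 -25.0 173
```

View pics/v8.png

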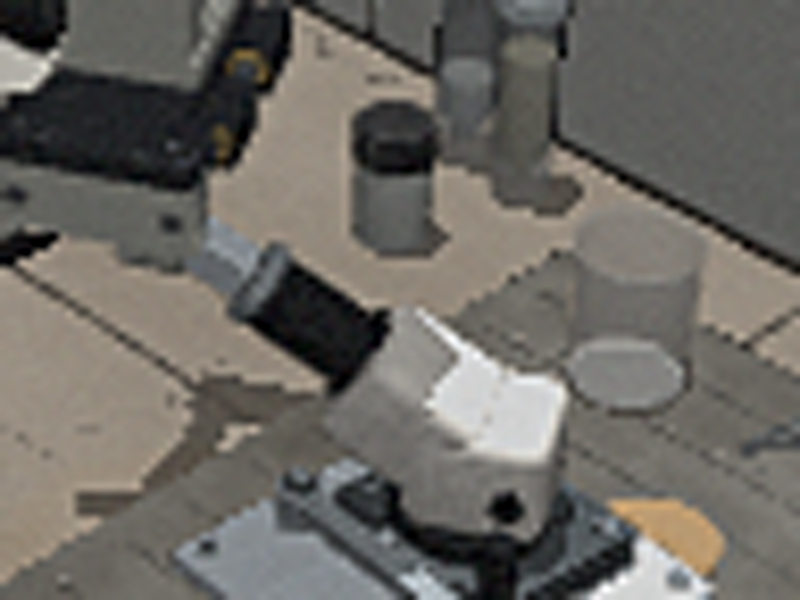

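```bash
python3 -m handwheel '[[0.01,-0.02,0,0,-1],[0.02,-0.04,-0.01,0,-1],[0.03,-0.06,-0.02,0,-1],[0.04,-0.08,-0.03,0,-1],[0.05,-0.09,-0.03,0,-1],[0.05,-0.09,-0.03,0,-1],[0.05,-0.09,-0.03,0,-1],[0.05,-0.09,-0.03,0,-1]]' 25; python3 - <<'E'
from h import *
from fit import *
p,d,K=shot("side"); g=pts(K,d,np.ones((420,560),bool))
A,o=np.array([-.506*.866,.8625*.866,.5]),np.array([594.3,-51.5,118.3]); r=g-o; t=r@A; rad=np.linalg.norm(r-np.outer(t,A),axis=1)
m=(rad<19)&(rad>9)&(t>-30)&(t<40); col=p.reshape(-1,3).max(1)[(d.ravel()>0)] if len(g)==(d>0).sum() else None
for lo in range(-24,40,3):
    q=m&(t>=lo)&(t<lo+3)
    if q.sum(): print(lo,q.sum(),np.round(np.percentile(rad[q],[50,90]),1),int(np.median(col[q])))
E
```

```text
clock: 27.35
eef_pos: [577.5, -17.0, 96.6]
ee_rot: [[-0.51, 0.86, 0.005], [0.86, 0.51, 0.028], [0.022, 0.019, -1.0]]
force: [-9.1, 9.5, 11.8]
grip_width: 0.174
-24 9 [13.8 16.1] 29
-21 9 [13.7 16.6] 28
-18 9 [14.3 15.8] 24
-15 10 [15.2 15.7] 25
-12 8 [12.9 17. ] 23
-9 10 [13.9 16.2] 26
-6 9 [15.1 15.9] 21
-3 9 [15.  15.9] 34
0 8 [15.2 17.3] 71
3 10 [15.6 18.5] 111
6 11 [13.9 15.7] 83
9 3 [10.9 11.3] 111
12 3 [10.9 11.2] 153
15 3 [10.6 12.1] 145
18 3 [13. 13.] 139
21 5 [ 9.7 11.3] 143
24 3 [12.2 12.5] 148
27 6 [11.7 14.1] 135
30 1 [12.2 12.2] 143
33 3 [15.6 17.8] 66
36 2 [14.9 15.1] 76
```

```bash
python3 -m handwheel '[[0.026,-0.045,-0.03,0,-1],[0.03,-0.06,-0.01,0,-1],[0.04,-0.07,0.01,0,-1],[0.045,-0.08,0.03,0,-1],[0.045,-0.08,0.03,0,-1],[0.04,-0.07,0.01,0,-1],[0.03,-0.06,-0.01,0,-1],[0.026,-0.045,-0.03,0,-1]]' 12; python3 pitch.py
```

```text
clock: 28.4
eef_pos: [577.6, -16.2, 95.5]
ee_rot: [[-0.512, 0.859, 0.003], [0.859, 0.511, 0.031], [0.026, 0.018, -1.0]]
force: [-7.9, 6.4, 9.5]
grip_width: 0.174
handle top: pitch 27.0 axis z at a=0: 0.8 2712 rear a -53.0
front: pitch 25.1 z at a=0 4.8 z at 60 -23.3 161
```

```bash
python3 - <<'E'
from pitch import *
W=cloud("wrist")
def pf(a0,a1,z0,z1,b=5):
    q=W[(abs(W[:,1]+1)<b)&(W[:,0]>a0)&(W[:,0]<a1)&(W[:,2]<z1)&(W[:,2]>z0)]
    if len(q)<5: return print("none")
    l=cv2.fitLine(q[:,[0,2]].astype(np.float32),cv2.DIST_WELSCH,0,.01,.01).ravel(); print(a0,len(q),"pitch",round(np.degrees(np.arctan(-l[1]/l[0])),1),np.round(q[::max(1,len(q)//8)]).tolist())
pf(-62,-30,5,46); pf(-62,-15,5,46); pf(48,75,-60,20)
z=np.load("pics/w7.npz"); K={k:z[k] for k in("mtx","k1","extrinsics")}
from fit import dark
P=dark(z["p"],z["d"],K); h=np.array([.506,-.8625]); r=P[:,:2]-[594.3,-51.5]; s=r@h; b=r@[.8625,.506]; m=(abs(b)<4)&(s>2)&(s<28)&(P[:,2]>118)
c=np.polyfit(s[m],P[m,2],1); print("tube top pitch in w7",m.sum(),np.degrees(np.arctan(-c[0])))
E
```

```text
-62 1520 pitch -4.5 [[-53.0, -3.0, 22.0], [-51.0, -1.0, 27.0], [-49.0, 2.0, 30.0], [-47.0, 3.0, 34.0], [-44.0, -5.0, 33.0], [-41.0, -3.0, 32.0], [-38.0, 0.0, 33.0], [-34.0, 4.0, 29.0]]
-62 2100 pitch 22.5 [[-53.0, -3.0, 22.0], [-50.0, -3.0, 28.0], [-47.0, -4.0, 33.0], [-43.0, -6.0, 32.0], [-39.0, -5.0, 33.0], [-34.0, -4.0, 30.0], [-29.0, -1.0, 26.0], [-22.0, -4.0, 23.0], [-15.0, 2.0, 19.0]]
48 132 pitch 32.7 [[54.0, -5.0, -16.0], [54.0, -1.0, -16.0], [55.0, -1.0, -16.0], [57.0, -1.0, -18.0], [59.0, -0.0, -19.0], [60.0, -0.0, -20.0], [62.0, 0.0, -21.0], [64.0, 1.0, -22.0], [65.0, 2.0, -22.0]]
tube top pitch in w7 172 28.432853525972348
```

```bash
python3 -m handwheel '[[-0.04,0.07,0.06,0,-1],[-0.12,0.21,0.15,0,-1],[-0.21,0.36,0.25,0,-1],[-0.3,0.51,0.35,0,-1],[-0.4,0.68,0.46,0,-1],[-0.5,0.85,0.57,0,-1],[-0.6,1.02,0.68,0,-1],[-0.68,1.16,0.77,0,-1]]' 15; python3 - <<'E'
from h import *
from pitch import *
W=cloud("wrist")
q=W[(abs(W[:,1]+1.5)<5)&(W[:,0]>-41)&(W[:,0]<-13)&(W[:,2]<46)&(W[:,2]>5)]; c=cv2.fitLine(q[:,[0,2]].astype(np.float32),cv2.DIST_WELSCH,0,.01,.01).ravel(); print("pitch",np.degrees(np.arctan(-c[1]/c[0])))
p,d,K=shot("side"); r0,c0=165,215
cv2.imwrite("pics/v9.png",cv2.resize(p[r0:r0+84,c0:c0+112],(800,600),interpolation=cv2.INTER_CUBIC))
E
```

```text
clock: 29.55
eef_pos: [543.4, 42.5, 134.7]
ee_rot: [[-0.512, 0.859, 0.003], [0.859, 0.512, 0.032], [0.026, 0.019, -0.999]]
force: [-0.8, -0.0, -1.1]
grip_width: 0.173
pitch 29.932299
```

View pics/v9.png

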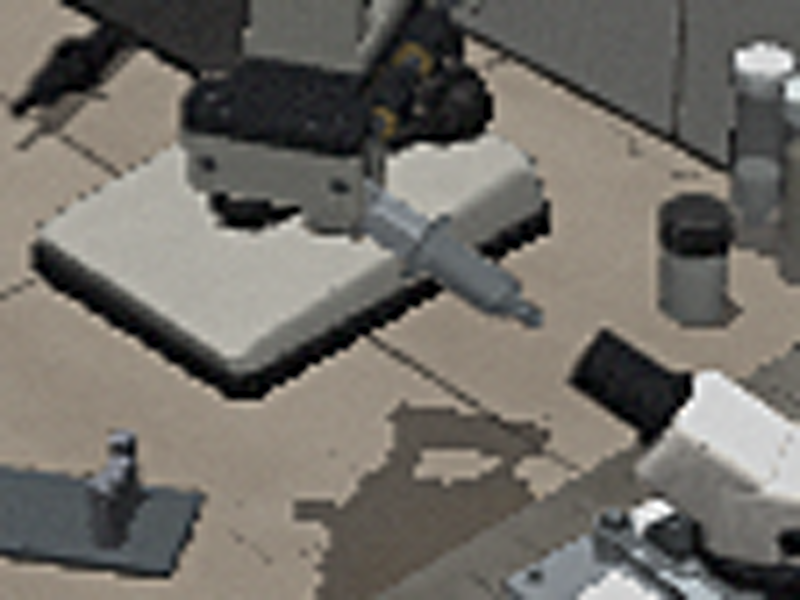

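```bash
python3 -m handwheel '[[-0.9,0.3,0,0.082,-1],[-1.8,0.8,0,0.082,-1],[-2.4,1.6,-0.3,0.082,-1],[-2.4,2.28,-0.8,0.082,-1],[-2.4,2.28,-1.4,0.082,-1],[-2.4,2.28,-1.6,0.082,-1],[-2.4,2.28,-1.6,0.082,-1],[-2.4,2.28,-1.6,0.082,-1]]' 15; python3 pose.py wrist | head -6
```

```text
clock: 30.65
eef_pos: [424.6, 156.7, 55.6]
ee_rot: [[-0.58, 0.814, 0.002], [0.814, 0.58, 0.033], [0.025, 0.021, -0.999]]
force: [0.1, -0.2, -1.2]
grip_width: 0.17
wrist tcp [424.6 156.7  55.6] yaw h -54.5 F [ 0.1 -0.2 -1.2]
  a -64 n 1044 z [-67. -59. -57.] b [-18.   0.  18.]
  a -51 n 982 z [24. 30. 34.] b [-8. -2.  4.]
  a -38 n 3106 z [29. 58. 69.] b [-18.   1.  18.]
  a -25 n 3173 z [22. 65. 68.] b [-12.  -3.   7.]
  a -12 n 2326 z [-9. 15. 62.] b [-16.  -1.  16.]
```

```bash
python3 -m handwheel '[[0,0,-0.25,0,-1],[0,0,-0.35,0,-1],[0,0,-0.45,0,-1],[0,0,-0.55,0,-1],[0,0,-0.65,0,-1],[0,0,-0.75,0,-1],[0,0,-0.83,0,-1],[0,0,-0.9,0,-1]]' 8; python3 pose.py wrist | head -6; python3 pose.py side pics/s20.png
```

```text
clock: 31.7
eef_pos: [424.6, 157.0, 10.5]
ee_rot: [[-0.581, 0.814, 0.002], [0.814, 0.58, 0.033], [0.025, 0.021, -0.999]]
force: [-0.1, 0.7, 0.8]
grip_width: 0.174
wrist tcp [424.6 157.   10.5] yaw h -54.5 F [-0.1  0.7  0.8]
  a -64 n 2118 z [-50. -20. -12.] b [-18.  -0.  18.]
  a -51 n 1985 z [-50.  13.  17.] b [-16.  -2.  16.]
  a -38 n 3448 z [-50.  57.  69.] b [-19.   2.  19.]
  a -25 n 3752 z [-50.  64.  68.] b [-14.  -2.  14.]
  a -12 n 3020 z [-50.  10.  59.] b [-17.  -1.  17.]
side tcp [424.5 156.9  10.2] yaw h -54.5 F [0.2 0.4 0.1]
  a -64 n 40 z [-50. -43. -24.] b [-18.  -7.  15.]
  a -51 n 29 z [-52. -48. -46.] b [-17.  -3.  16.]
  a -38 n 31 z [-51. -49. -46.] b [-17.  -1.  19.]
  a -25 n 30 z [-51. -49. -47.] b [-19.  -3.  17.]
  a -12 n 30 z [-51. -48. -44.] b [-17.   2.  19.]
  a 1 n 39 z [-51. -48.  10.] b [-17.  -1.  18.]
  a 14 n 74 z [-50.  -6.  57.] b [-17.  -5.  16.]
  a 27 n 71 z [-50.  -8.  67.] b [-14.  -2.  16.]
  a 40 n 65 z [-50.  -1.  63.] b [-18.  -9.  12.]
  a 53 n 52 z [-45. -12.   1.] b [-18.  -9.   9.]
  a 66 n 59 z [-50. -46.  -2.] b [-16.  -8.  14.]
  a 79 n 55 z [-50. -46.  -4.] b [-16.  -4.  15.]
  a 92 n 48 z [-59. -54. -12.] b [-14.  -2.  16.]
  a 105 n 30 z [-59. -55. -52.] b [-17.  -1.  19.]
  a 118 n 34 z [-58. -56. -53.] b [-19.  -1.  19.]
```

```bash
python3 -m handwheel '[[0,0,-0.06,0,-1],[0,0,-0.12,0,-1],[0,0,-0.18,0,-1],[0,0,-0.23,0,-1],[0,0,-0.24,0,-1],[0,0,-0.24,0,-1],[0,0,-0.24,0,-1],[0,0,-0.24,0,-1]]' 8; python3 pose.py wrist | head -6;  python3 -m handwheel '[[0,0,0,0,-1],[0,0,0,0,-1],[0,0,0.3,0,-1],[0,0,0.9,0,-1],[0,0,1.6,0,-1],[0,0,2.4,0,-1],[0,0,3.1,0,-1],[0,0,3.5,0,-1]]' 25; python3 pose.py wrist | head -6; python3 pose.py side pics/s21.png
```

```text
clock: 32.8
eef_pos: [424.5, 156.6, -1.6]
ee_rot: [[-0.58, 0.814, 0.002], [0.814, 0.58, 0.033], [0.025, 0.021, -0.999]]
force: [0.2, 0.7, -0.5]
grip_width: 0.174
wrist tcp [424.5 156.6  -1.6] yaw h -54.5 F [ 0.2  0.7 -0.5]
  a -64 n 2492 z [-37.  -7.   1.] b [-18.   0.  18.]
  a -51 n 1726 z [-38.   4.   8.] b [-17.  -1.  17.]
  a -38 n 3580 z [-38.  56.  69.] b [-19.   2.  19.]
  a -25 n 3929 z [-38.  64.  68.] b [-14.  -2.  14.]
  a -12 n 3217 z [-38.   7.  58.] b [-17.  -1.  17.]
clock: 33.85
eef_pos: [425.3, 156.7, 176.3]
ee_rot: [[-0.58, 0.814, 0.005], [0.814, 0.58, 0.034], [0.025, 0.024, -0.999]]
force: [0.4, 0.8, -1.7]
grip_width: 0.174
wrist tcp [425.3 156.7 176.3] yaw h -54.5 F [ 0.4  0.8 -1.7]
  a -64 n 123 z [-7.  1.  5.] b [-7. -2.  4.]
  a -51 n 1009 z [2. 7. 8.] b [-9. -2.  5.]
  a -38 n 2910 z [ 7. 59. 69.] b [-18.   2.  18.]
  a -25 n 3246 z [ 7. 65. 68.] b [-13.  -3.   6.]
  a -12 n 2605 z [-10.   8.  60.] b [-16.  -1.  15.]
side tcp [426.5 157.2 178.1] yaw h -54.5 F [0.4 1.1 0.6]
  a -51 n 3 z [-7. -5. -4.] b [-12.  -9.  -8.]
  a -38 n 4 z [-9. -6. -3.] b [-12.  -9.  -6.]
  a -25 n 3 z [-7. -6. -5.] b [-11. -10.  -8.]
  a 1 n 19 z [-14.  10.  21.] b [-15.   1.   6.]
  a 14 n 51 z [-5. 10. 64.] b [-19.  -7.  14.]
  a 27 n 48 z [-3. 11. 70.] b [-12.  -4.  10.]
  a 40 n 55 z [-10.  11.  64.] b [-19. -11.  16.]
  a 53 n 29 z [-2.  7. 13.] b [-13. -10.  -0.]
  a 66 n 31 z [-4.  7. 12.] b [-13.  -9.  -1.]
  a 79 n 32 z [-5.  6. 12.] b [-12.  -8.   0.]
  a 92 n 10 z [1. 4. 7.] b [-8. -6. -0.]
```

```bash
python3 -m handwheel '[[0,0,0,0,-1],[0,0,0,0,-1],[0,0,0,0,-1],[0,0,0,0,-1],[0,0,0,0,-1],[0,0,0,0,-1],[0,0,0,0,-1],[0,0,0,0,-1]]' 25; python3 - <<'E'
from h import *
from pitch import cloud
for c in("side","top","wrist"):
    W=cloud(c); q=W[(abs(W[:,1]+1.5)<16)&(W[:,0]>60)&(W[:,0]<130)&(abs(W[:,2])<20)]; print(c,np.round(np.sort(q[:,0])[-8:],1))
    q=W[(W[:,0]>20)&(W[:,0]<75)&(abs(W[:,1])<22)&(W[:,2]>13)&(W[:,2]<25)]; print("  collar a",np.round(np.percentile(q[:,0],[5,50,95]),1) if len(q) else None)
p,d,K=shot("side"); r0,c0=150,195; a=cv2.resize(p[r0:r0+60,c0:c0+80],(800,600),interpolation=cv2.INTER_CUBIC); cv2.imwrite("pics/v10.png",a)
P,D=p,d; g=pts(K,d,np.ones((420,560),bool))
m=(abs(g[:,0]-599)<15)&(abs(g[:,1]+170)<20)&(g[:,2]>33)&(g[:,2]<80); print("knob",m.sum(),np.round(np.median(g[m],0)))
E
```

```text
clock: 34.95
eef_pos: [426.3, 157.2, 176.5]
ee_rot: [[-0.58, 0.814, 0.008], [0.814, 0.58, 0.035], [0.024, 0.026, -0.999]]
force: [0.4, -0.2, -1.1]
grip_width: 0.173
side [93.3 93.3 96.  96.2 96.4 98.7 98.7 98.9]
  collar a [36.8 41.  49.8]
top [ 96.1  96.7  97.5  98.1  99.4 100.1 100.8 101.4]
  collar a [40.4 43.9 58.8]
wrist []
  collar a None
knob 54 [ 591. -172.   58.]
```

```bash
python3 - <<'E'
from h import *
s=read_state(); print(s["clock"],np.round(s["joint_velocities"],3),s["grip_width"]); print(hand_in())
E
```

```text
35.15 [ 0.001  0.    -0.001  0.001  0.    -0.001  0.001] 0.1725176580384242
the job is handed in; nothing more can be done
None
```

The job is handed in at 35 s of the 69 s allowed. The sequence appears complete, but the pin reading and the angle of the seated gauge are only roughly checked.

**What I did**
- **Keeper bar:** the first two attempts missed the knob, because the fingertips really end about 30 mm above the reported TCP. After allowing for that, I gripped the knob and swung the bar to its stop, where it met about 18 N. Later depth readings show the knob in the shut position.
- **Gauge into the tube:** the tool cannot tilt, so I gripped the gauge lightly. Raising it with the pin against the upper inside of the tube mouth turned it about 30° in the jaws. I pushed it in until the collar stopped on the rim, with 13 to 17 N along the tube and no further travel, then drew it straight out.
- **Levelling:** I lowered the plug onto the front saddle of the rest to bring the gauge level again, then lifted it with a 25 N grip.

**Last checks**
- **Gauge:** it is still gripped (about 16 mm between the jaws), at rest and level within about 2°. Its axis is about 22 cm above the worktop, clear of the head and the rest.
- **Head:** it looked upright and in place in the nest after the gauge was drawn out.
- **Bystanders:** I did not measure the eyepiece, dust cap or objective case again. I did not work near them, and the objective case still stood in the later side views.

**Uncertain or failed checks**
- **Pin:** the tip measures about 54 to 56 mm ahead of the collar. That puts the pin roughly 12 to 14 mm in, which is near the upper limit and only good to about 2 mm.
- **Seated angle:** estimates of the handle's pitch ranged from 25° to 30° against the tube's 30°. After drawing out it measured 29.9°.
- **Final close-up:** the picture was refused because I had reached the 12-view limit, so these last checks rest on depth data only.

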